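# Lock the pull-test drawbar with a ball-lock pin

### The arm

A 6-joint arm with a two-finger parallel gripper is mounted at the origin on the work surface. World frame = base frame: x ahead of the robot, y to its left, z up, the work surface at z = 0. Lengths are in mm, angles in rad, forces in N, time in s.
With the tool pointing down it reaches from about 300 to 875 mm from the base axis. Payload 4.2 kg.
Tool frame: the origin (TCP) lies at the very end of the fingers, on their centre line; the grasp point (between the pads) lies 19 mm behind it; z points along the fingers, x is the direction in which the jaws open and shut, and the axes are right-handed (so a half turn about z gives the same grasp; the last joint's range is limited). The gripper opens to 85 mm and grips with 20 to 120 N. Pads are 22 mm wide; open, the fingers measure 114 mm over their backs; the gripper's body (76 mm by 85 mm) begins 54 mm behind the grasp point. The pads swing forward as they close: fully open they stand 13 mm farther back than shut.
Start: joints at [1.311, 0.32, 1.565, -0, 1.257, -0.02], TCP at [136.569, 558.564, 198.938] pointing down, gripper open.
Joint ranges: [-3.11, 3.11], [-0.84, 2.01], [0.21, 2.61], [-1.34, 4.49], [0.05, 2.63], [-2.56, 2.56]. Speed limits (rad/s): [2.57, 2.57, 3.14, 3.14, 3.14, 3.14].

### API

Orientations are given as a rotation vector (axis times angle).
In Python, from rig import env, imaging, workorder gives the robot as it stands.
- The arm moves only by the tool play_rows, never from a script. Its argument "motion" is one flat list of numbers, 7 for each row, row after row: the shift along the tool's x, y, z in units of 25 mm (1.0 is 25 mm), then the turn, a rotation vector about the tool's x, y, z in units of 5 degrees (1.0 is 5 degrees), then the opening, from 0 (shut) to 1 (fully open). In form: [tx, ty, tz, wx, wy, wz, gripper, tx, ty, tz, wx, wy, wz, gripper, ...]. A call has 1 to 12 rows; each row shifts and turns the commanded pose from where the row before left it, along the tool's axes as they then stand; what a row does not reach is not made up. A row lasts 1/12 s, in which the tool goes at most 41.7 mm and 7.16 degrees, less where a joint would pass 70% of its speed; a pose out of reach is approached as far as the arm can. A call is refused whole if a number of a shift passes 1 or a number of a turn 1, either way. A call with a gripper value outside its range is refused whole. The fingers move at their own pace and stop on an object; "squeeze" is the grip in N (left out, the last holds). Time passes only in rows, so rows that do not move let the fingers close. It gives the time, the measured TCP pose, the force and the opening at its end, in the units of the state.
- env.sense(): the state, without advancing time (a new reading comes with each control period).
- imaging.camera(name): name is "scene" or "top"; returns the picture (420x560x3 uint8, blue, green, red); there is no depth.
- imaging.calibration(name): a dict with "fx", "fy", "cx", "cy" (pixels), "rvec" (rotation vector, rad) and "tvec" (3), from world to camera coordinates, as OpenCV has them. Camera axes: x right, y down, z forward; pixel columns grow to the right and rows downward; lengths in mm; the calibration is good to about 2 mm. A picture is of the moment at which its call begins. calibration takes no time and is no camera call.
- workorder.hand_in(): hands the job in, once; it reports no verdict.
The state is a dict: "t": time; "qpos": joint angles; "qvel": joint speeds; "joint_efforts": joint torques, N m; "tcp_pos": TCP position; "tcp_rot": TCP orientation; "force": force on the tool from outside, world axes, zero at the start; "moment": the same for the moment, N m; "finger_gap": finger opening in mm.
Only numpy, scipy, OpenCV 4.12 (cv2) and the standard library are available. Lean on these libraries where they do the work, as an engineer would, in place of code of your own. Each camera call takes 0.05 s, during which the arm holds its last target.

### The job

Push the brass drawbar home into the aluminium clevis until it meets its stop, so that the holes line up. Then take the blue-headed ball-lock pin from its white stand with the red button squeezed in, feel it down through the clevis without forcing it until its collar sits flush on top, and let go so that the button springs out and the pin locks. Leave the other things on the bench where they are.

Things in the scene. Friction and masses are not known exactly. Their poses are not given: they have to be found in the camera images.
- rig: Pull-test rig fixed on the bench: grey base plate 170 x 104 x 10 mm (x -110 to +60 mm) with an aluminium clevis 64 (x) x 86 (y) mm, top face 72 mm high. Origin: on the bench under the NOMINAL pin hole; x is the way the drawbar slides home, z up. The clevis is clamped firmly in slots: clevis, true holes and drawbar together sit up to 5 mm off nominal along x and along y.
- rig_hole (a point): Nominal centre of the upper pin hole, at the clevis's top face (72 mm high); the true hole is up to 5 mm off in x and in y: find it by feel or sight. Vertical 18 mm holes through an upper cheek (62 to 72 mm high) and a lower one (40 to 50), 1 mm chamfers; between them the drawbar, hole 19 mm; free space below. Over 25 N between pin and rig on the way down spoils it.
- drawbar (a joint): Travel of the brass drawbar along the rig's +x, m: 0 = pulled out, 0.040 = home at its hard stop, where its hole lines up with the clevis holes. Slides with about 3 N of friction, stays where left, starts between 0 and 0.020. Pushed by its black post.
- rig_post (a point): Where the centre of the top of the drawbar's black upright post nominally is when the drawbar is HOME (fixed to the rig, 88 mm to -x of the hole, 106 mm high). The post, 18 mm in diameter, rises from the brass bar (61 mm high); now it stands (40 mm - travel) farther to the rig's -x, give or take 5 mm. Push it from its -x side.
- pin: Ball-lock pin, 120 to 210 g, upright in the stand's hole, resting on its collar. Origin: centre of the collar's underside; z up, y towards the button. Below: steel shank 16 mm in diameter to -43 mm, then a short conical nose narrowing to a flat 13 mm end at -49 mm. Above: collar 30 mm in diameter, 5 mm thick, and the blue head to +48 mm. Any yaw fits the hole.
- pin_tip (a point): Flat end of the pin's nose, 49 mm below the pin's origin.
- pin_balls (a point): Midway between the two locking balls, 37 mm below the pin's origin, on its +x and -x sides. Button out: they span 23 mm and do not pass the clevis holes; button pushed in 5 mm: they are drawn fully in.
- pin_head (a point): Centre of the blue head at the button's height, 28 mm above the pin's origin; head 24 (x) x 30 (y) mm, from 5 to 48 mm above the origin. Squeezing it along the pin's y, on the red button and the opposite face, pushes the button in; letting go frees it.
- button (a joint): How far the red thumb button (16 mm diameter, in the +y face of the pin's head, centre 28 mm above the pin's origin) is pushed in, m: 0 = out (5 mm proud of the head), 0.005 = flush. The spring takes 3 N to start and 8 N when flush.
- stand: White fixed pin stand, 70 x 70 mm and 65 mm high on a 100 mm foot, with a vertical 26 mm hole at its centre for the pin, which passes with the balls out. Origin: centre of its underside.
- weight: Loose steel calibration weight, 48 mm diameter, 52 mm high, 0.5 kg; origin at the centre of its underside. Leave alone.
- bottle: Loose white bottle with a blue cap, 60 mm diameter, 140 mm high; origin at the centre of its underside. Leave alone.
- tray: Loose lime-green empty tray 100 x 120 x 50 mm; origin at the centre of its underside. Leave alone.
- wrench: Loose steel wrench lying flat on the bench; origin at its middle, underside. Leave alone.
There are look-alikes about, which are no part of the job. There is more than one size of the rig; the job needs the larger. What is shaped like the pin but purple is not meant.

How it is judged (in metres and radians):
On the way, in this order (a step that is already met when the one before it is completed fails the run):
1. the drawbar is home (within 2.5 mm of its stop) (value of joint drawbar above 0.0375 m), for 0.1 s.
2. the pin's tip is well down in the clevis (over 20 mm below its top face) with the button held in (z of pin_tip in the frame of rig_hole below -0.02 m and horizontal distance between pin_tip and rig_hole below 0.01 m and value of joint button above 0.004 m), for 0.05 s.
At the end, for the whole second after the job is handed in: The pin stands upright (within 0.08 rad) in the clevis hole (within 10 mm of nominal, since the clevis may be off), its collar within 3 mm of flush on the clevis's top face, its button out (within 1 mm), at rest; the drawbar within 2.5 mm of home (z of pin in the frame of rig_hole between -0.003 and 0.003 m and horizontal distance between pin and rig_hole below 0.01 m and angle between pin's own z axis and vertical below 0.08 rad and value of joint button below 0.001 m and value of joint drawbar above 0.0375 m and linear speed of pin below 0.02 m/s); the robot touches nothing.
It fails at once if the pin is forced: it and the rig press on each other with over 25 N before the collar is within 4 mm of the clevis's top (contact force between pin and rig above 25 N and z of pin in the frame of rig_hole above 0.004 m).
It fails at once if a bystander (weight, bottle, tray, wrench) is moved more than 30 mm (distance of any of weight, bottle, tray, wrench from where it was at the start of the episode above 0.03 m).
It also fails if it takes over 72 s, if anything falls off the work surface, if the arm or the gripper's body presses on something with over 40 N, if the wrist force passes 120 N, or if a joint passes its speed limit or range.

## Working session

There is one attempt and no reset: what is moved stays moved. The work goes in short steps, Python scripts to look and compute and a tool call to move; the robot and the scene stay as the last step left them, time stands still between calls to the robot, and variables do not carry over. Pictures are saved under pics/ and viewed, and the job is handed in when it is done.

Besides the shell and the picture viewer there is one more tool, called after "Emit:" as name(argument=value, ...) on one line, values as JSON. play_rows: Moves the arm, as the interface text tells. Its arguments: {"type":"object","properties":{"motion":{"type":"array","items":{"type":"number"}},"squeeze":{"type":"number"}},"required":["motion"]}

```bash
mkdir -p pics; ls
python3 - <<'E'
from rig import env, imaging, workorder
import cv2
print(env.sense())
for n in("scene","top"):
    im=imaging.camera(n); cv2.imwrite(f"pics/{n}0.png",im); print(n,imaging.calibration(n))
E
```

```text
pics
{'t': 0.0, 'qpos': array([ 1.31101686e+00,  3.20322879e-01,  1.56570414e+00, -3.24995255e-06,
        1.25737621e+00, -1.99846041e-02]), 'qvel': array([ 0.00204624,  0.00042546, -0.00213261,  0.0018758 , -0.00034289,
        0.0011095 ]), 'joint_efforts': array([ 1.02182221e-03, -4.15517163e+01, -2.34166610e+01,  1.09203340e-04,
        8.07422271e-03,  2.59213195e-06]), 'tcp_pos': array([136.41775685, 558.02872191, 198.05476313]), 'tcp_rot': array([ 2.47034060e+00,  1.93911274e+00, -2.26808283e-03]), 'force': array([ 0.45798589,  0.71361454, -0.13120393]), 'moment': array([ 0.03183398, -0.02029971, -0.01108173]), 'finger_gap': 85.13876255664506}
scene {'fx': 380.7738184773254, 'fy': 380.7738184773254, 'cx': 280.18189810747015, 'cy': 210.58148204202453, 'rvec': array([ 1.13292743,  2.15186971, -1.15314107]), 'tvec': array([ 338.97303069, -206.05540451, 1472.92746476])}
top {'fx': 430.6136339504303, 'fy': 430.6136339504303, 'cx': 280.88183735265244, 'cy': 206.22105572072527, 'rvec': array([ 2.12035736, -2.14429264,  0.17507942]), 'tvec': array([  27.61129272,  643.77008401, 1055.06778014])}
```

View pics/scene0.png

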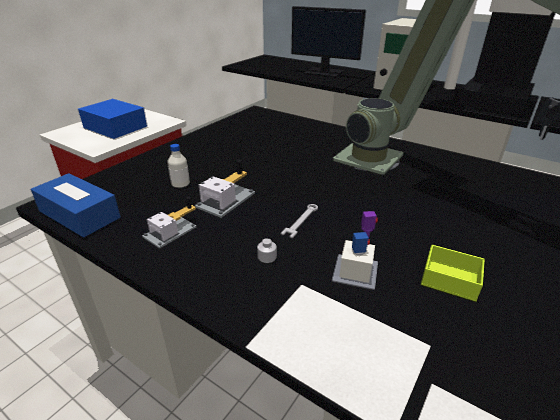

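View pics/top0.png

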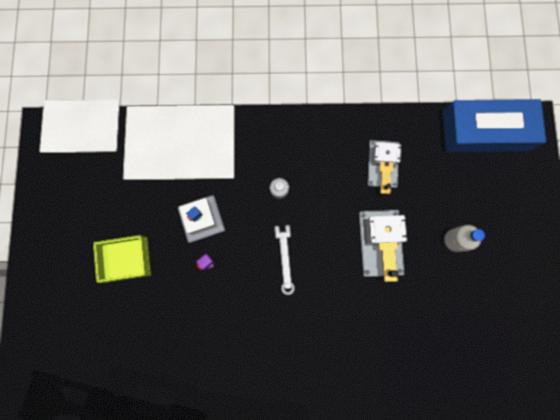

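Big rig is at top (388,243), with its post end near (391,277). A smaller look-alike rig sits at (385,165). The blue pin in the white stand is at (194,214), and the purple look-alike is at (205,263). Next, enlarged crops to confirm these.

```bash
cat > h.py <<'E'
import numpy as np, cv2
from rig import imaging
def P(n):
    c=imaging.calibration(n); K=np.array([[c['fx'],0,c['cx']],[0,c['fy'],c['cy']],[0,0,1]]); R=cv2.Rodrigues(c['rvec'])[0]; return K,R,c['tvec'],c['rvec']
def atz(n,u,v,z):
    K,R,t,_=P(n); d=R.T@np.linalg.inv(K)@np.array([u,v,1.]); o=-R.T@t; return o+d*(z-o[2])/d[2]
def proj(n,X):
    K,R,t,r=P(n); return cv2.projectPoints(np.array(X,float).reshape(-1,3),r,t,K,None)[0].reshape(-1,2)
def tri(a,b):
    K,R,t,_=P('scene');K2,R2,t2,_=P('top')
    x=cv2.triangulatePoints(K@np.c_[R,t],K2@np.c_[R2,t2],np.array(a,float),np.array(b,float)).ravel(); return x[:3]/x[3]
def avg(n,k=1):
    return np.mean([imaging.camera(n).astype(float) for _ in range(k)],0).astype(np.uint8)
def crop(im,u0,v0,w,h,s,f,gam=0.5):
    c=im[v0:v0+h,u0:u0+w]; c=cv2.resize(c,None,fx=s,fy=s,interpolation=cv2.INTER_CUBIC)
    c=(255*(c/255.)**gam).astype(np.uint8)
    for i in range(0,w,10):
        cv2.line(c,(i*s,0),(i*s,6),(0,255,0),1); cv2.putText(c,str(u0+i),(i*s,16),0,.35,(0,255,0),1)
    for j in range(0,h,10):
        cv2.line(c,(0,j*s),(6,j*s),(0,255,0),1); cv2.putText(c,str(v0+j),(8,j*s+4),0,.35,(0,255,0),1)
    cv2.imwrite(f,c)
E
python3 - <<'E'
from h import *
t=avg('top',6); s=avg('scene',6)
cv2.imwrite('pics/t_avg.png',t);cv2.imwrite('pics/s_avg.png',s)
crop(t,350,200,70,90,6,'pics/a1.png');crop(s,190,160,75,60,10,'pics/a2.png')
crop(t,170,185,70,95,6,'pics/a3.png');crop(s,325,205,65,85,7,'pics/a4.png')
E
```

```text
(no output)
```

View pics/a1.png

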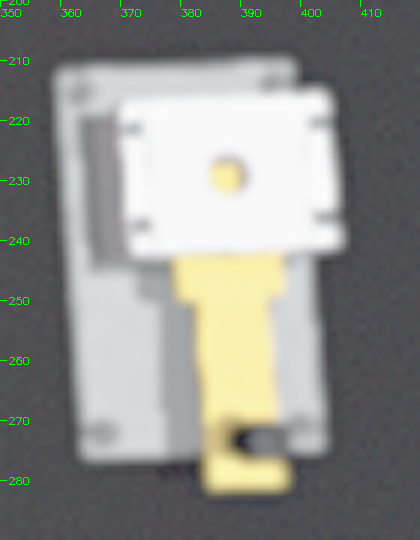

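View pics/a2.png

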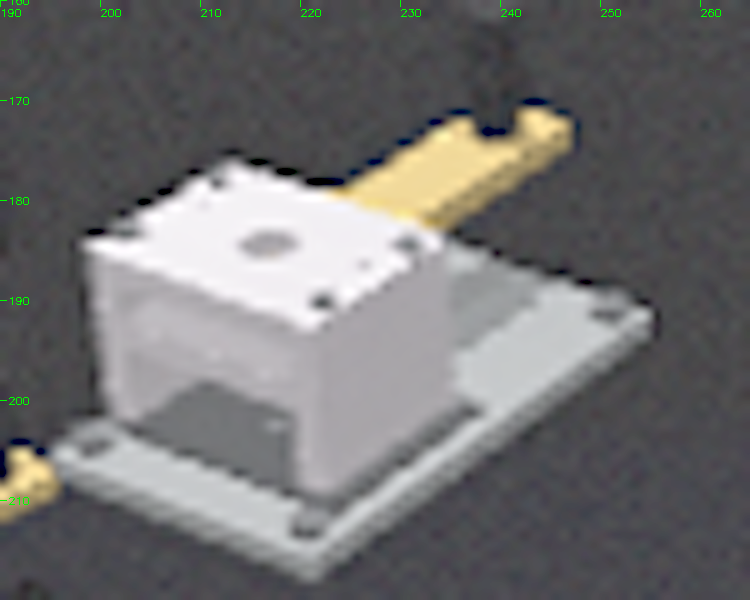

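View pics/a3.png

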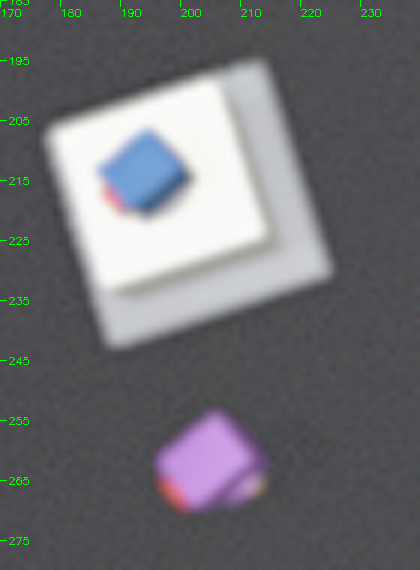

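View pics/a4.png

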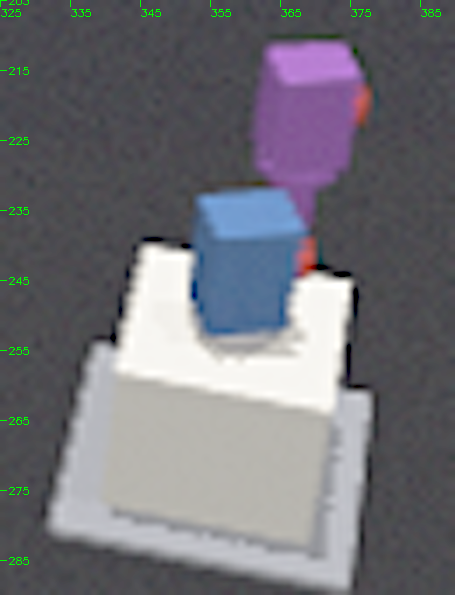

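Run:
```python
from h import *
np.set_printoptions(precision=1,suppress=True)
print('hole tri',tri((216.3,184.2),(387.6,229.3)), 'top@72',atz('top',387.6,229.3,72),'scene@72',atz('scene',216.3,184.2,72))
print('clevis top',[atz('top',u,v,72) for u,v in((369.5,216.3),(403.5,214.2),(406,240.5),(371.5,242.8))])
print('clevis scene',[atz('scene',u,v,72) for u,v in((213,175.5),(233.5,183.5),(220.5,193),(197.5,184.2))])
print('plate top',[atz('top',u,v,10) for u,v in((359,211),(398,209.5),(403,275.5),(363.5,276.5))])
print('plate scene',[atz('scene',u,v,10) for u,v in((255,191.5),(220.5,217),(195,205.5))])
print('bar top',[atz('top',u,v,61) for u,v in((384,281.5),(397.5,281.5),(382.5,245),(395,245))])
print('postbase scene',atz('scene',239,171.5,61))
print('pinhead top: ')
for z in(113,): print([atz('top',u,v,z) for u,v in((194.5,206.5),(186.5,213.5),(193.5,220),(201.5,214))],[atz('scene',u,v,z) for u,v in((353,232.5),(365,231.8),(368.5,238),(356.3,239.3))])
print('stand top z65',[atz('top',u,v,65) for u,v in((177.3,207),(206,197.5),(214.5,224.5),(188,233.5))],[atz('scene',u,v,65) for u,v in((346,239),(375.5,245),(372.5,264),(341.5,258.5))])
```

```text
hole tri [ 579.8 -247.7   69.9] top@72 [ 579.2 -246.7   72. ] scene@72 [ 582.7 -245.9   72. ]
clevis top [array([ 612.6, -202.8,   72. ]), array([ 617. , -288.7,   72. ]), array([ 550.6, -291.1,   72. ]), array([ 545.8, -204.8,   72. ])]
clevis scene [array([ 547.4, -291.8,   72. ]), array([ 549.9, -206.3,   72. ]), array([ 614.3, -200.9,   72. ]), array([ 614.9, -292.3,   72. ])]
plate top [array([ 636.1, -188.1,   10. ]), array([ 639. , -292.4,   10. ]), array([ 464.8, -295.7,   10. ]), array([ 463.3, -192.7,   10. ])]
plate scene [array([ 468.3, -189.6,   10. ]), array([ 641.6, -183.3,   10. ]), array([ 639.2, -288.7,   10. ])]
bar top [array([ 450.3, -233.6,   61. ]), array([ 450. , -267.1,   61. ]), array([ 540.9, -234.5,   61. ]), array([ 540.5, -265.9,   61. ])]
postbase scene [ 464.2 -256.2   61. ]
pinhead top: 
[array([635.8, 230.9, 113. ]), array([618.8, 250. , 113. ]), array([602.6, 232.6, 113. ]), array([617.1, 213.4, 113. ])] [array([623.3, 217.6, 113. ]), array([605. , 239.3, 113. ]), array([622.3, 255.4, 113. ]), array([642.5, 234.8, 113. ])]
stand top z65 [array([643.2, 284.7,  65. ]), array([667.1, 211.9,  65. ]), array([597.2, 189. ,  65. ]), array([575.1, 255.7,  65. ])] [array([595.6, 191.6,  65. ]), array([576.5, 260.5,  65. ]), array([645. , 281.8,  65. ]), array([667.8, 215.5,  65. ])]
```

```bash
cat >> h.py <<'E'
def fit(groups,x0,model):
    from scipy.optimize import least_squares
    def f(x):
        r=[]
        for cam,key,uv in groups: r.append(proj(cam,[model(x,key)])[0]-uv)
        return np.array(r).ravel()
    s=least_squares(f,x0,loss='soft_l1'); return s.x,f(s.x).reshape(-1,2)
E
python3 - <<'E'
from h import *
from rig import env
np.set_printoptions(precision=2,suppress=True)
def rz(a,p): c,s=np.cos(a),np.sin(a); return np.array([c*p[0]-s*p[1],s*p[0]+c*p[1],p[2]])
# rig: x=[X,Y,yaw,dx,dy]
def mr(x,k):
    p=np.array(k[1:],float)
    if k[0]=='c': p[:2]+=x[3:5]
    if k[0]=='b': p[:2]+=x[3:5]; p[0]+=x[5]
    return rz(x[2],p)+[x[0],x[1],0]
g=[]
for uv,k in zip(((369.5,216.3),(403.5,214.2),(406,240.5),(371.5,242.8)),((32,43),(32,-43),(-32,-43),(-32,43))): g.append(('top',('c',*k,72),uv))
for uv,k in zip(((213,175.5),(233.5,183.5),(220.5,193),(197.5,184.2)),((-32,-43),(-32,43),(32,43),(32,-43))): g.append(('scene',('c',*k,72),uv))
for uv,k in zip(((359,211),(398,209.5),(403,275.5),(363.5,276.5)),((60,52),(60,-52),(-110,-52),(-110,52))): g.append(('top',('p',*k,10),uv))
for uv,k in zip(((255,191.5),(220.5,217),(195,205.5)),((-110,52),(60,52),(60,-52))): g.append(('scene',('p',*k,10),uv))
g.append(('top',('c',0,0,72),(387.6,229.3)));g.append(('scene',('c',0,0,72),(216.3,184.2)))
g.append(('scene',('b',-128,0,61),(239,171.5)));g.append(('top',('b',-128,0,61),(388.5,273)))
x,r=fit(g,[580,-245,0.02,0,0,10],mr); print(x,'\n',r.T); 
for n in('c','b'): print(n,mr(x,(n,0 if n=='c' else -128,0,72 if n=='c' else 106)))
def mp(x,k):
    return rz(x[2],np.array(k,float))+[x[0],x[1],x[3]]
g=[]
C=((12,15),(12,-15),(-12,-15),(-12,15))
top=((194.5,206.5),(186.5,213.5),(193.5,220),(201.5,214)); W=[atz('top',*q,113) for q in top]; sc=((353,232.5),(365,231.8),(368.5,238),(356.3,239.3)); W2=[atz('scene',*q,113) for q in sc]
a=np.radians(131-90)
for cam,qs,WW in(('top',top,W),('scene',sc,W2)):
  for q,w in zip(qs,WW):
    k=min(C,key=lambda k:np.linalg.norm(rz(a,(*k,0))[:2]+[620,234]-w[:2])); g.append((cam,(*k,48),q))
x,r=fit(g,[620,234,a,65],mp);print('pin',x,np.degrees(x[2]),'\n',r.T)
R=cv2.Rodrigues(env.sense()['tcp_rot'])[0];print(R)
E
```

```text
[ 576.42 -241.31    0.02    4.88   -5.64   17.45] 
 [[ 0.13  0.21 -0.2  -0.12 -0.36  0.74 -0.13  0.9  -0.05 -0.16  0.01 -0.36
   0.01  0.27 -0.38  0.02  0.07  0.3   1.41]
 [ 0.09  1.02  0.07 -1.05  0.48 -0.04 -0.49  0.23  0.34  0.51 -1.13 -0.75
  -0.61 -1.52 -0.56 -0.88 -0.26  1.35  0.04]]
c [ 581.42 -246.83   72.  ]
b [ 470.9  -249.39  106.  ]
pin [618.35 234.04   0.74  60.69] 42.24591394905592 
 [[ 0.33 -0.95 -1.51 -0.23 -0.59 -0.14 -0.25 -0.77]
 [-0.31  0.94  1.59 -0.71  0.29 -0.02  0.02 -0.22]]
[[ 0.24  0.97  0.  ]
 [ 0.97 -0.24  0.  ]
 [ 0.   -0.   -1.  ]]
```

Emit:
play_rows(motion=[0,0,0,0,0,-1,0,0,0,0,0,0,-1,0,0,0,0,0,0,-1,0,-1,1,0,0,0,0,0,-1,1,0,0,0,0,0,-1,1,0,0,0,0,0,-1,1,0,0,0,0,0,-1,1,0,0,0,0,0,-1,1,0,0,0,0,0,-1,1,0,0,0,0,0,-1,1,0,0,0,0,0,-1,1,0,0,0,0,0], squeeze=40)

```text
t: 1.7
tcp_pos: [367.5, 337.2, 199.2]
tcp_rot: [-2.197, -2.246, -0.001]
force: [0.7, 0.4, 0.1]
finger_gap: 0.1
```

Emit:
play_rows(motion=[-1,0.2,0,0,0,0,0,-1,0.2,0,0,0,0,0,-1,0.2,0,0,0,0,0,-1,0.2,0,0,0,0,0,-1,0.2,0,0,0,0,0,-1,0.2,0,0,0,0,0,-1,0.2,0,0,0,0,0,-1,0.2,0,0,0,0,0,-1,0.2,0,0,0,0,0,-1,0.2,0,0,0,0,0,-1,0.2,0,0,0,0,0,-1,0.2,0,0,0,0,0])

```text
t: 2.7
tcp_pos: [433.2, 38.7, 199.2]
tcp_rot: [2.197, 2.245, 0.001]
force: [0.4, -0.2, -0.8]
finger_gap: -0.0
```

Emit:
play_rows(motion=[-1,0,0,0,0,0,0,-1,0,0,0,0,0,0,-1,0,0,0,0,0,0,-1,0,0,0,0,0,0,-1,0,0,0,0,0,0,-1,0,0,0,0,0,0,-1,0,0,0,0,0,0,-1,0,0,0,0,0,0,-1,0,0,0,0,0,0,-1,0,0,0,0,0,0,-1,0,0,0,0,0,0])

```text
t: 3.62
tcp_pos: [439.0, -236.3, 199.0]
tcp_rot: [2.197, 2.245, 0.0]
force: [0.7, 0.5, -0.2]
finger_gap: 0.2
```

Emit:
play_rows(motion=[-0.5,-0.5,0.5,0,0,0,0,0,0,1,0,0,0,0,0,0,1,0,0,0,0,0,0,1,0,0,0,0,0,0,1,0,0,0,0,0,0,0.1,0,0,0,0,0,0,0,0,0,0,0])

```text
t: 4.2
tcp_pos: [426.1, -247.3, 83.0]
tcp_rot: [-2.195, -2.244, 0.001]
force: [0.1, 0.3, -0.2]
finger_gap: 0.2
```

Run:
```python
from h import *
t=avg('top',1);s=avg('scene',1)
crop(t,350,200,70,90,6,'pics/b1.png');crop(s,190,140,90,60,8,'pics/b2.png')
```

```text
(no output)
```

View pics/b1.png

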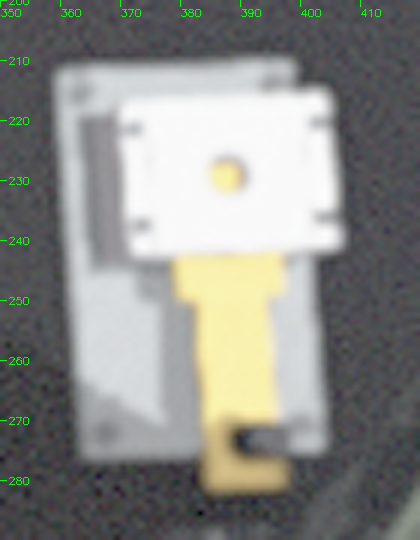

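View pics/b2.png

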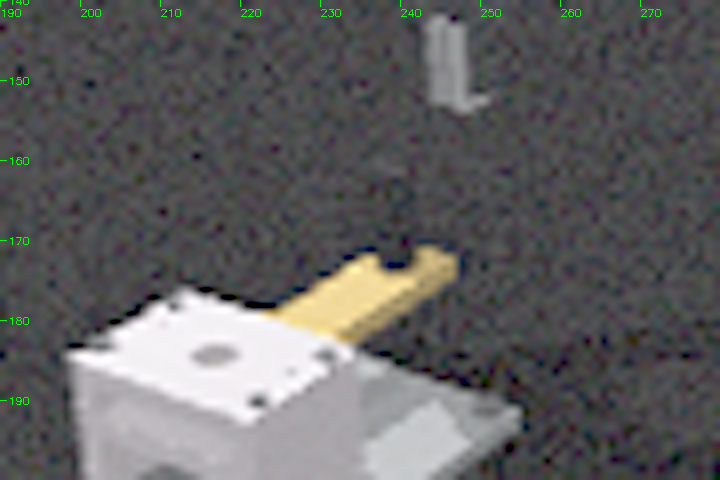

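The top view shows the post base on the bar at about (391,273), and the closed fingers are just behind it. Now I'll push along +x.

Emit:
play_rows(motion=[0,0.3,0,0,0,0,0,0,0.3,0,0,0,0,0,0,0.2,0,0,0,0,0,0,0.2,0,0,0,0,0])

```text
t: 4.63
tcp_pos: [453.3, -247.4, 84.7]
tcp_rot: [2.195, 2.245, 0.001]
force: [0.3, -0.2, 0.4]
finger_gap: 0.1
```

Emit:
play_rows(motion=[0,0.2,0,0,0,0,0,0,0.2,0,0,0,0,0])

```text
t: 4.8
tcp_pos: [462.6, -246.9, 84.0]
tcp_rot: [2.196, 2.246, 0.0]
force: [-0.4, -0.4, -0.6]
finger_gap: 0.1
```

Emit:
play_rows(motion=[0,0.15,0,0,0,0,0,0,0.15,0,0,0,0,0])

```text
t: 4.97
tcp_pos: [469.8, -246.7, 83.8]
tcp_rot: [-2.196, -2.246, 0.0]
force: [-0.6, 1.0, -0.3]
finger_gap: -0.2
```

Run:
```python
from h import *
t=avg('top',1);s=avg('scene',1)
crop(t,350,200,70,90,6,'pics/c1.png');crop(s,190,140,90,60,8,'pics/c2.png')
print(tri((239,172),(391,273)), atz('top',391,273,61))
```

```text
[ 470.73814703 -251.18591798   63.5596638 ] [ 470.97413716 -252.11893267   61.        ]
```

View pics/c1.png

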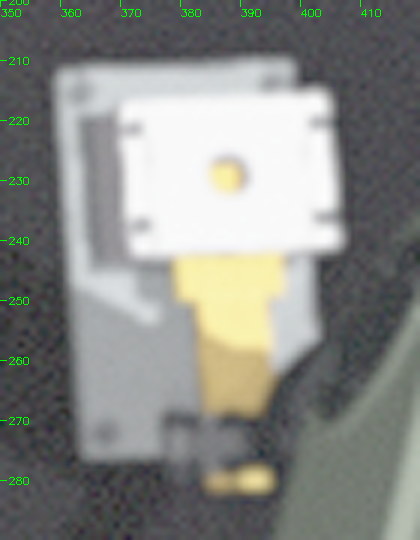

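View pics/c2.png

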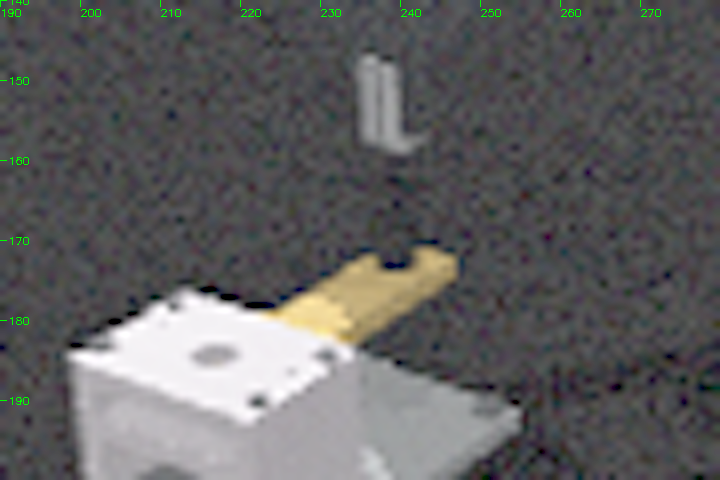

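Run:
```python
from h import *
np.set_printoptions(precision=1,suppress=True)
for n in('scene','top'):
  print(n,proj(n,[[469.8,-246.7,83.8],[469.8,-246.7,65],[469.8,-246.7,110],[471,-251,106],[471,-251,61],[464,-251,106]]))
```

```text
scene [[239.8 166.6]
 [240.1 171.8]
 [239.3 159.2]
 [238.1 160.1]
 [238.9 172.7]
 [239.5 159.3]]
top [[391.1 273.4]
 [389.2 273.5]
 [393.8 273.2]
 [395.2 272.7]
 [390.6 273. ]
 [395.4 275.7]]
```

Run:
```python
from h import *
np.set_printoptions(precision=1,suppress=True)
print(proj('scene',[[426,-247,83],[426,-247,100],[426,-247,110]]))
im=avg('scene',5); im=im[140:185,215:265]
im=cv2.resize(im,None,fx=14,fy=12,interpolation=cv2.INTER_CUBIC); im=np.clip((im.astype(float)-8)*7,0,255).astype(np.uint8); cv2.imwrite('pics/d2.png',im)
im=avg('top',5); im=im[255:290,365:415]
im=cv2.resize(im,None,fx=14,fy=14,interpolation=cv2.INTER_CUBIC); im=np.clip((im.astype(float)-8)*5,0,255).astype(np.uint8); cv2.imwrite('pics/d1.png',im)
```

```text
[[248.2 161.8]
 [248.  157.1]
 [247.9 154.3]]
```

View pics/d2.png

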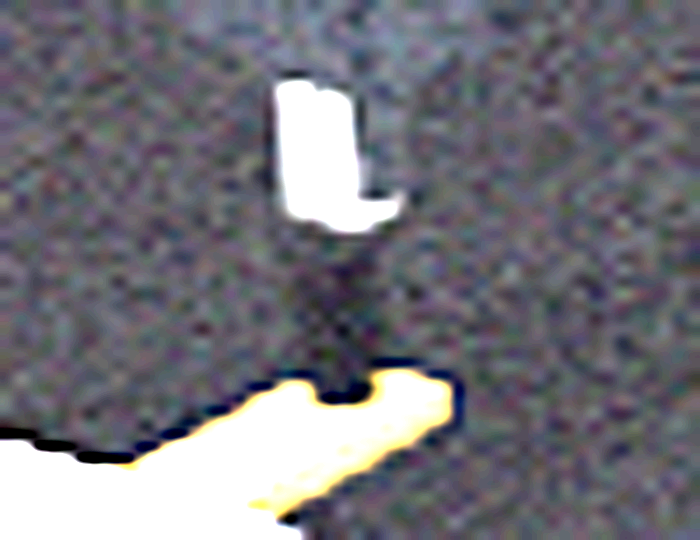

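View pics/d1.png

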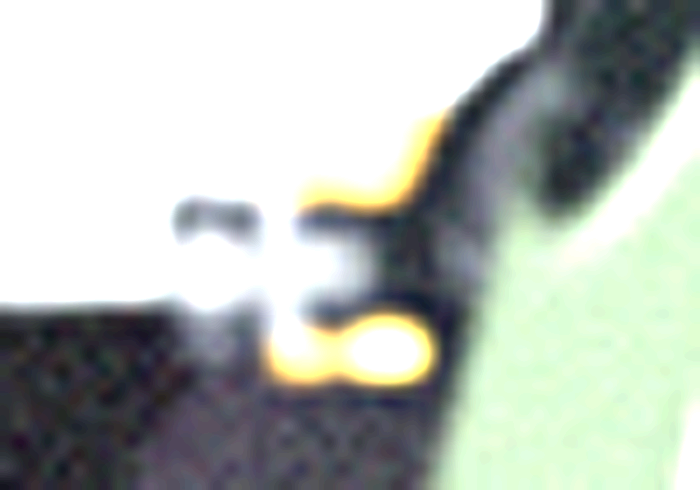

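Run:
```python
import cv2,numpy as np
im=cv2.imread('pics/b2.png').astype(float)[20:300,320:640]
im=cv2.GaussianBlur(im,(0,0),5)
im=np.clip((im-50)*6,0,255).astype(np.uint8); cv2.imwrite('pics/e.png',cv2.resize(im,None,fx=2,fy=2))
```

```text
(no output)
```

View pics/e.png

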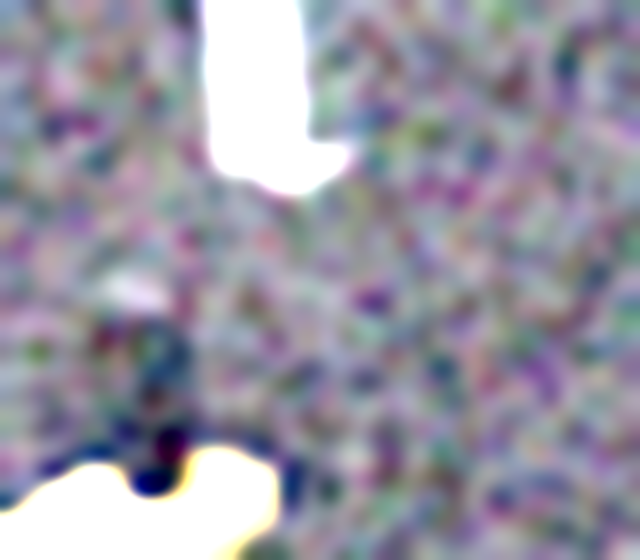

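Run:
```python
from h import *
np.set_printoptions(precision=1,suppress=True)
from rig import env
s=env.sense();p=s['tcp_pos'];print(p,s['force'],s['qpos'])
im=avg('scene',3); cv2.imwrite('pics/f_raw.png',im); crop(im,190,90,110,90,7,'pics/f.png',0.35)
print(proj('scene',[p+[0,0,h] for h in(0,19,27,50,73,100)]))
im=avg('top',1);crop(im,350,190,130,110,6,'pics/f1.png',0.35)
```

```text
[ 469.3 -246.8   83.9] [-0.8 -0.7 -0.3] [-0.5  0.4  1.8  0.   1.  -2.1]
[[239.9 166.5]
 [239.5 161.1]
 [239.4 158.8]
 [239.  152.1]
 [238.6 145.3]
 [238.1 137.1]]
```

View pics/f.png

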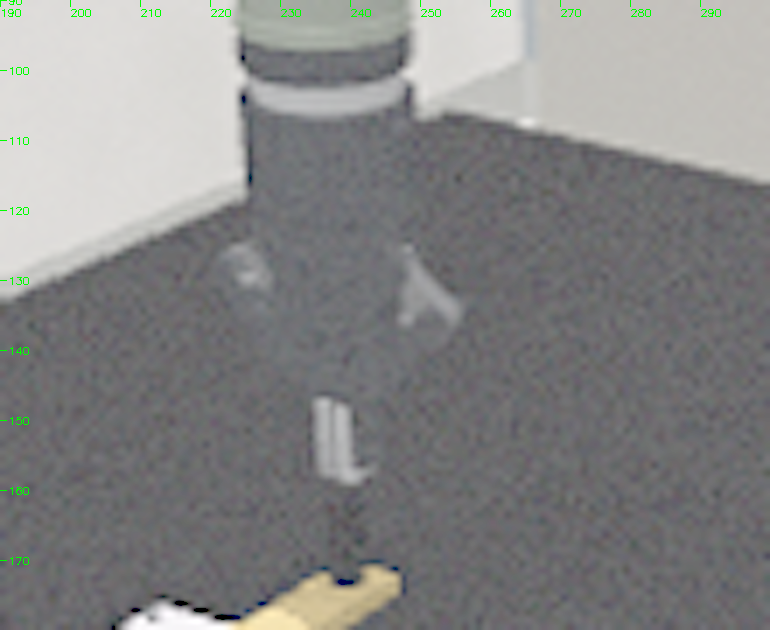

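View pics/f1.png

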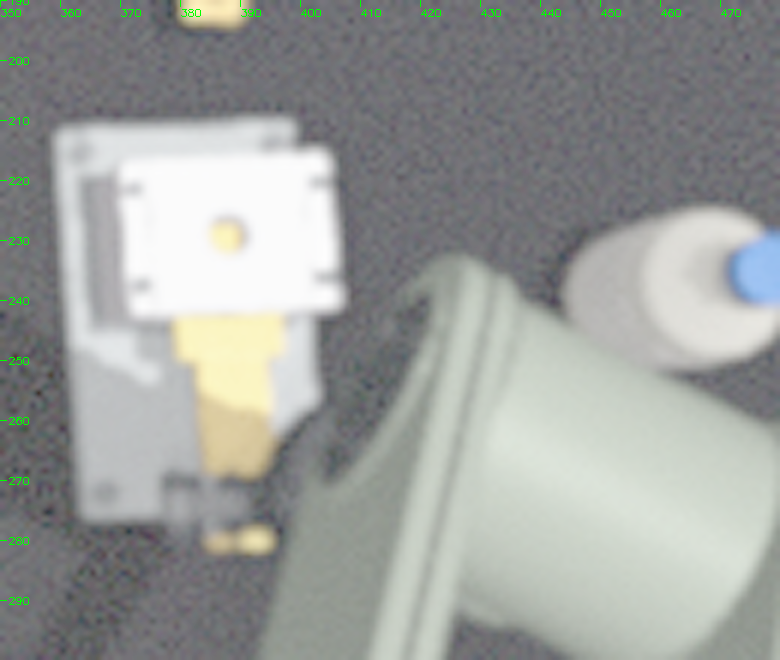

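Emit:
play_rows(motion=[0,-0.9,0,0,0,0,0,0,-0.9,0,0,0,0,0,0,0,-1,0,0,0,0,0,0,-1,0,0,0,0,0,0,0,0,0,0,0])

```text
t: 6.18
tcp_pos: [426.7, -249.5, 138.2]
tcp_rot: [2.191, 2.239, 0.003]
force: [1.9, -0.2, 0.7]
finger_gap: 0.2
```

Run:
```python
from h import *
np.set_printoptions(precision=1,suppress=True)
from rig import env
s=env.sense();p=s['tcp_pos'];print(p,s['force'])
im=avg('scene',3); crop(im,190,90,110,90,7,'pics/g.png',0.35)
print(proj('scene',[p+[0,0,h] for h in(0,19,38,50,73,163)]));print(proj('top',[p+[0,0,h] for h in(0,19,38,50,73,163)]))
im=avg('top',3);crop(im,340,190,130,110,6,'pics/g1.png',0.35)
```

```text
[ 426.7 -249.5  138.2] [ 1.9 -0.2  0.7]
[[246.8 146.1]
 [246.5 140.5]
 [246.3 134.9]
 [246.1 131.3]
 [245.8 124.2]
 [244.4  95.1]]
[[399.2 292. ]
 [401.4 292.3]
 [403.8 292.5]
 [405.3 292.7]
 [408.3 293.1]
 [421.8 294.6]]
```

View pics/g.png

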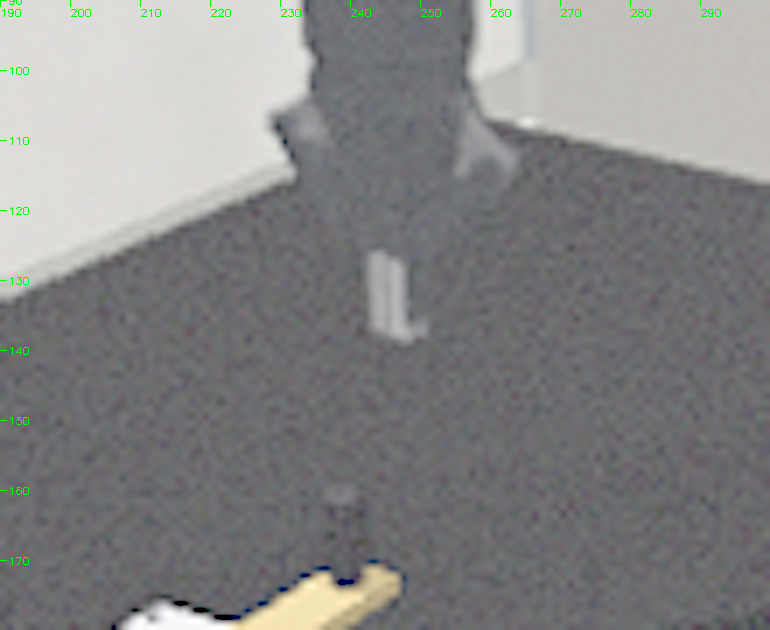

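View pics/g1.png

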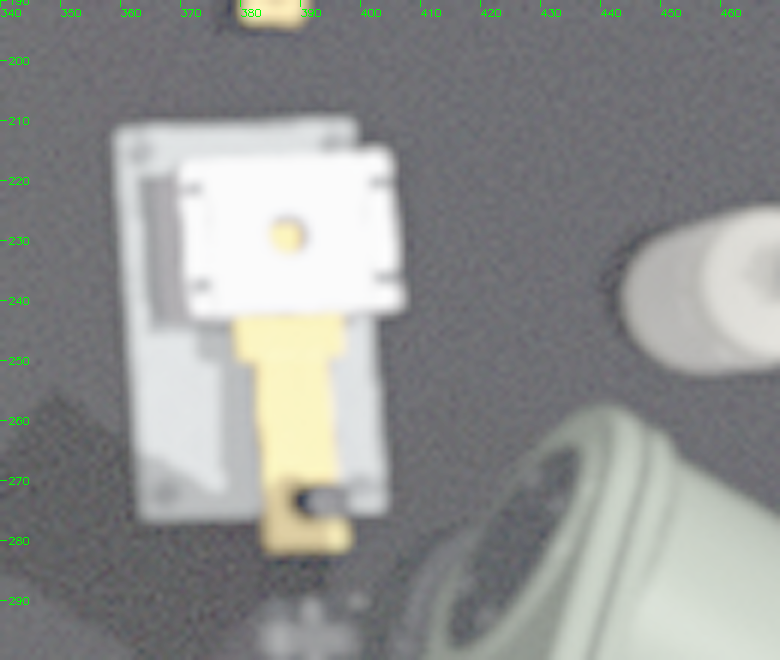

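Run:
```python
from h import *
np.set_printoptions(precision=1,suppress=True)
crop(avg('top',2),370,270,60,50,12,'pics/g2.png',0.35)
for a,b in(((247,139.3),(388,295)),((247,139.3),(392,295)),((244,126),(392,295))):
  X=tri(a,b);print(X,proj('scene',[X])-a,proj('top',[X])-b)
```

```text
[ 428.7 -226.8  165.6] [[4.7 0.6]] [[ 4.3 -3.4]]
[ 426.5 -233.6  163.6] [[3.4 0.5]] [[ 3.1 -2.4]]
[ 432.7 -227.5  209.9] [[6.2 0.7]] [[ 5.7 -4.7]]
```

View pics/g2.png

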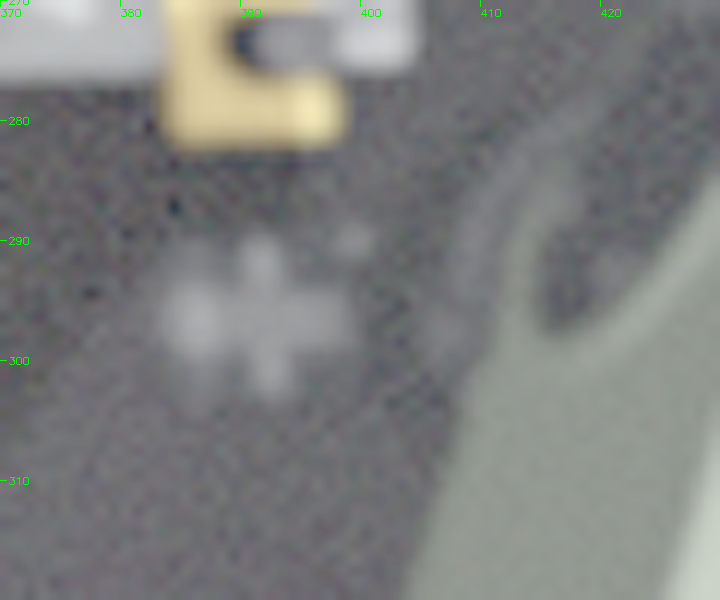

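Emit:
play_rows(motion=[0,0,1,0,0,0,0,0,0,1,0,0,0,0,0,0,0.85,0,0,0,0,0,0,0,0,0,0,0])

```text
t: 6.92
tcp_pos: [421.3, -245.9, 58.6]
tcp_rot: [-2.19, -2.239, 0.003]
force: [-1.3, 0.4, -0.2]
finger_gap: -0.1
```

Emit:
play_rows(motion=[0,0.3,0,0,0,0,0,0,0.3,0,0,0,0,0])

```text
t: 7.08
tcp_pos: [440.6, -247.9, 63.5]
tcp_rot: [2.196, 2.244, 0.001]
force: [-0.2, 0.1, 0.0]
finger_gap: -0.0
```

Emit:
play_rows(motion=[0,0.2,0,0,0,0,0])

```text
t: 7.17
tcp_pos: [446.9, -248.2, 64.1]
tcp_rot: [2.194, 2.243, 0.002]
force: [0.5, -0.7, 0.2]
finger_gap: -0.3
```

Emit:
play_rows(motion=[0,0.2,0,0,0,0,0])

```text
t: 7.25
tcp_pos: [451.2, -247.8, 64.0]
tcp_rot: [2.194, 2.244, 0.001]
force: [-4.2, -1.4, 3.1]
finger_gap: 0.0
```

Emit:
play_rows(motion=[0,0.15,0,0,0,0,0])

```text
t: 7.33
tcp_pos: [453.7, -247.5, 63.6]
tcp_rot: [2.195, 2.246, -0.001]
force: [-3.7, -1.6, 2.5]
finger_gap: -0.1
```

Emit:
play_rows(motion=[0,0.15,0,0,0,0,0])

```text
t: 7.42
tcp_pos: [456.8, -247.3, 63.3]
tcp_rot: [-2.196, -2.246, 0.002]
force: [-3.9, -1.0, 3.6]
finger_gap: 0.2
```

Run:
```python
from h import *
from rig import env
im=avg('scene',2); crop(im,190,110,110,80,7,'pics/i.png',0.35)
im=avg('top',1);crop(im,350,190,80,110,6,'pics/i1.png',0.35)
print(env.sense()['force'],env.sense()['tcp_pos'])
```

```text
[0.07927303 0.61446258 0.20842981] [ 457.51192768 -247.07129991   62.81189797]
```

View pics/i.png

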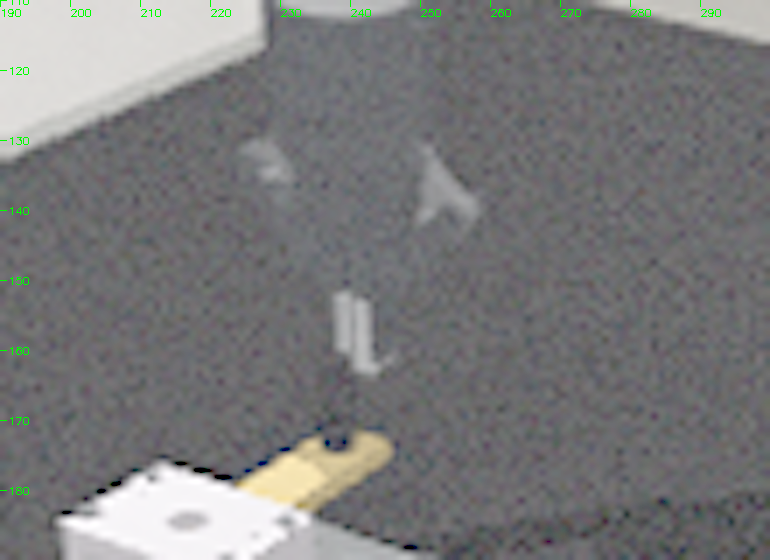

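View pics/i1.png

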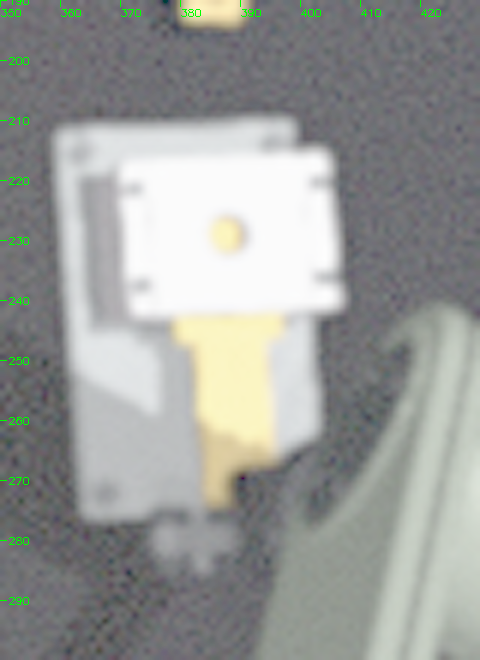

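The drawbar has moved: the bar end went from row 282 to about 274. The fingertips seem to sit about 25 mm higher than the TCP reading. I'll keep that in mind and continue the push.

Emit:
play_rows(motion=[0,0.2,0,0,0,0,0,0,0.15,0,0,0,0,0])

```text
t: 7.73
tcp_pos: [465.1, -246.7, 62.6]
tcp_rot: [-2.196, -2.245, 0.001]
force: [-3.4, -0.7, 3.2]
finger_gap: 0.0
```

Emit:
play_rows(motion=[0,0.15,0,0,0,0,0])

```text
t: 7.82
tcp_pos: [469.2, -246.6, 62.6]
tcp_rot: [-2.196, -2.245, 0.0]
force: [-3.9, 0.0, 2.8]
finger_gap: 0.2
```

Emit:
play_rows(motion=[0,0.15,0,0,0,0,0])

```text
t: 7.9
tcp_pos: [473.1, -246.5, 62.6]
tcp_rot: [-2.196, -2.245, 0.0]
force: [-3.8, -0.4, 2.7]
finger_gap: 0.1
```

Emit:
play_rows(motion=[0,0.1,0,0,0,0,0])

```text
t: 7.98
tcp_pos: [473.7, -246.4, 62.5]
tcp_rot: [-2.193, -2.244, 0.005]
force: [-13.9, -1.7, 10.1]
finger_gap: 0.4
```

Emit:
play_rows(motion=[0,0.06,0,0,0,0,0,0,0,0,0,0,0,0])

```text
t: 8.15
tcp_pos: [473.6, -246.4, 62.5]
tcp_rot: [-2.191, -2.243, 0.008]
force: [-12.8, -1.2, 9.4]
finger_gap: -0.2
```

Emit:
play_rows(motion=[0,-0.5,0,0,0,0,0,0,-1,0,0,0,0,0,0,0,-1,0,0,0,0.5,0,0,-1,0,0,0,1,0,0,-1,0,0,0,1,0,0,-1,0,0,0,1,0,0,-1,0,0,0,1])

```text
t: 8.73
tcp_pos: [441.0, -247.5, 189.0]
tcp_rot: [2.195, 2.244, 0.003]
force: [0.4, -0.3, -0.3]
finger_gap: 60.5
```

Run:
```python
from h import *
from rig import env
im=avg('scene',3); crop(im,185,90,110,125,6,'pics/j.png',0.5)
im=avg('top',3);crop(im,350,200,80,90,8,'pics/j1.png',0.5)
print(env.sense()['tcp_pos'],env.sense()['finger_gap']);print(proj('scene',[env.sense()['tcp_pos']]))
```

```text
[ 439.50985447 -247.08263898  186.48342431] 85.14480742668056
[[244.14255754 133.2331388 ]]
```

View pics/j.png

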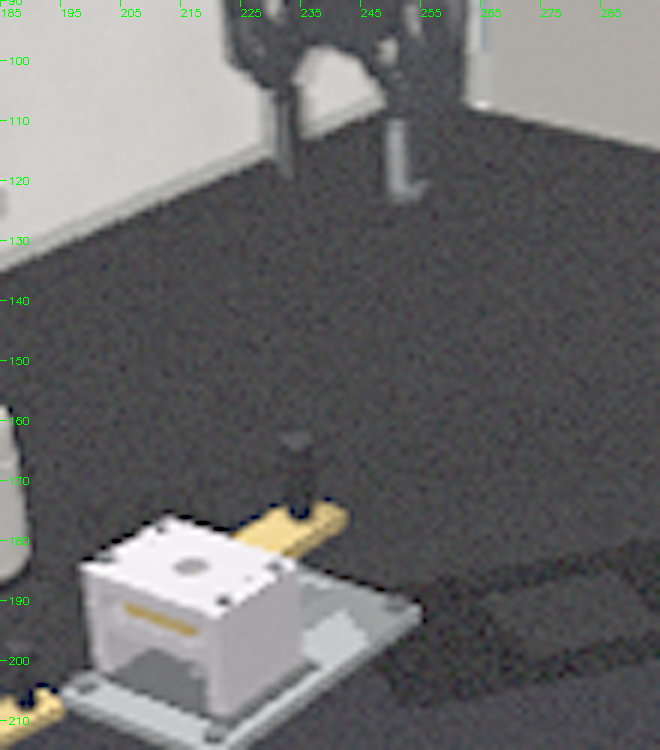

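View pics/j1.png

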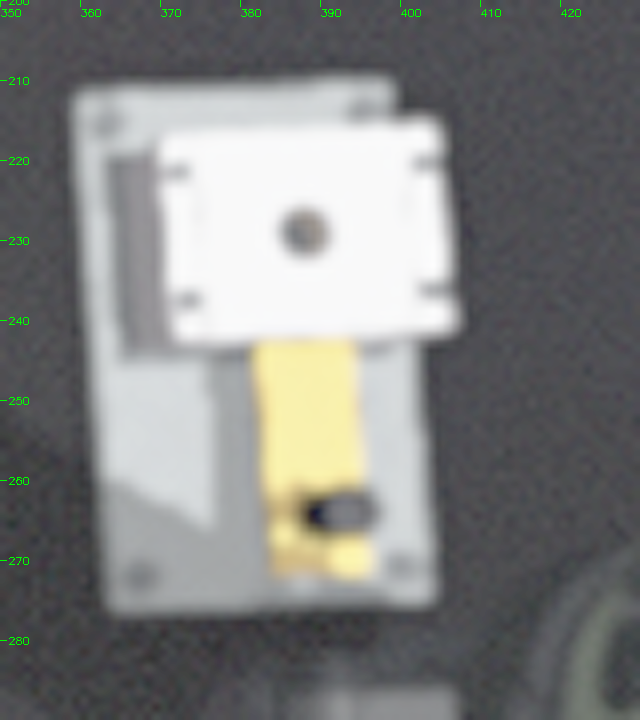

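Drawbar is home: the hole at top (388,229) is now dark all the way through, and the stop force appeared. Now over to the pin.

Emit:
play_rows(motion=[1,0.36,0,0,0,0,1,1,0.36,0,0,0,0,1,1,0.36,0,0,0,0,1,1,0.36,0,0,0,0,1,1,0.36,0,0,0,0,1,1,0.36,0,0,0,0,1,1,0.36,0,0,0,0,1,1,0.36,0,0,0,0,1,1,0.36,0,0,0,0,1,1,0.36,0,0,0,0,1,1,0.36,0,0,0,0,1,1,0.36,0,0,0,0,1])

```text
t: 10.03
tcp_pos: [540.7, 56.3, 186.0]
tcp_rot: [-2.195, -2.244, 0.003]
force: [-0.5, -0.6, 0.1]
finger_gap: 85.5
```

Emit:
play_rows(motion=[1,0.36,0,0,0,0,1,1,0.36,0,0,0,0,1,1,0.36,0,0,0,0,1,1,0.36,0,0,0,0,1,1,0.36,0,0,0,0,1,1,0.36,0,0,0,0,1,1,0.36,0,0,0,0,1,0.24,0.36,0,0,0,0,1,0,0,0,0,0,-1,1,0,0,0,0,0,-1,1,0,0,0,0,0,-1,1,0,0,0,0,0,-1,1])

```text
t: 11.03
tcp_pos: [608.5, 237.6, 185.5]
tcp_rot: [-1.766, -2.595, 0.004]
force: [0.6, -0.6, 0.1]
finger_gap: 85.4
```

Emit:
play_rows(motion=[0,0,0,0,0,-1,1,0,0,0,0,0,-1,1,0,0,0,0,0,-1,1,0,0,0,0,0,-1,1,0,0,0.5,0,0,0,1,0,0,0,0,0,0,1])

```text
t: 11.53
tcp_pos: [607.4, 237.0, 171.4]
tcp_rot: [-1.294, -2.857, 0.007]
force: [-0.3, -0.1, -1.1]
finger_gap: 85.5
```

Run:
```python
from h import *
from rig import env
im=avg('scene',2); crop(im,310,190,110,100,7,'pics/k.png',0.5)
im=avg('top',2);crop(im,150,180,90,90,7,'pics/k1.png',0.5)
s=env.sense();print(s['tcp_pos'],s['finger_gap'],s['force']);print(proj('scene',[s['tcp_pos']]),proj('top',[s['tcp_pos']]))
print(cv2.Rodrigues(s['tcp_rot'])[0])
```

```text
[609.0027511  237.45544627 174.76264879] 85.30184894133858 [0.08635982 0.14563125 0.12258754]
[[367.05088555 210.04079449]] [[185.90748925 213.61809359]]
[[-6.59342610e-01  7.51842325e-01 -6.63762078e-04]
 [ 7.51842509e-01  6.59342734e-01 -4.25634828e-05]
 [ 4.05645676e-04 -5.27108464e-04 -9.99999779e-01]]
```

View pics/k.png

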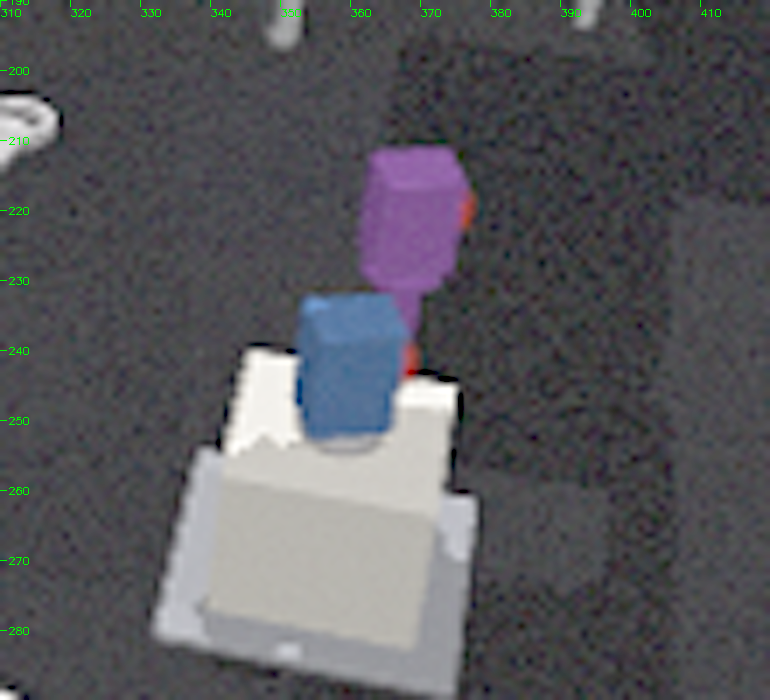

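View pics/k1.png

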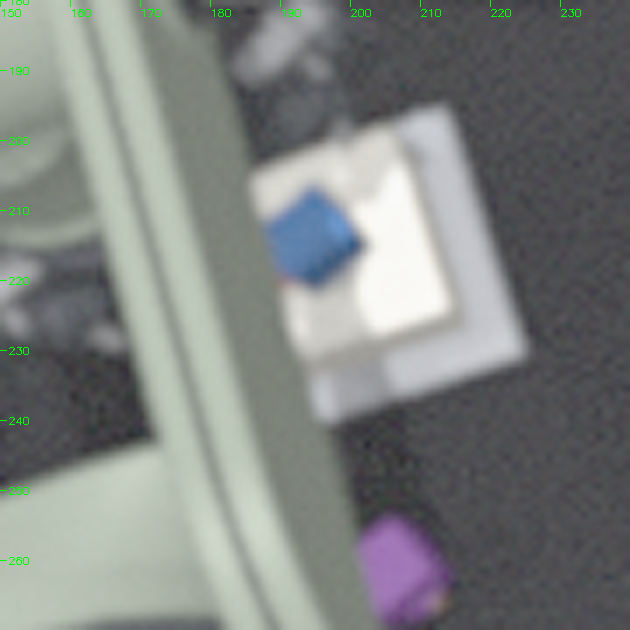

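Emit:
play_rows(motion=[-0.41,0.28,0,0,0,0,1,0,0,1,0,0,0,1,0,0,1,0,0,0,1,0,0,1,0,0,0,1,0,0,0,0,0,0,1])

```text
t: 12.15
tcp_pos: [617.9, 233.1, 95.1]
tcp_rot: [-1.294, -2.855, 0.01]
force: [-1.9, -0.1, -0.4]
finger_gap: 85.3
```

Run:
```python
from h import *
from rig import env
np.set_printoptions(precision=1,suppress=True)
im=avg('scene',2); crop(im,310,190,110,100,7,'pics/l.png',0.5)
s=env.sense();p=s['tcp_pos'];print(p,s['finger_gap'],s['force']);R=cv2.Rodrigues(s['tcp_rot'])[0]
for h in(13,38,51):
  print(h,[proj('scene',[p+R[:,0]*a+R[:,1]*b+[0,0,h]])[0] for a in(-42.5,42.5) for b in(-11,11)])
```

```text
[621.  234.3 100.1] 85.38861655067514 [0.4 0.6 0. ]
13 [array([340.8, 232.9]), array([343.3, 238.7]), array([376.5, 230.3]), array([379.7, 236.1])]
38 [array([341.8, 224. ]), array([344.4, 229.7]), array([378.1, 221.5]), array([381.3, 227.2])]
51 [array([342.4, 219.3]), array([344.9, 225. ]), array([378.9, 216.9]), array([382.2, 222.4])]
```

View pics/l.png

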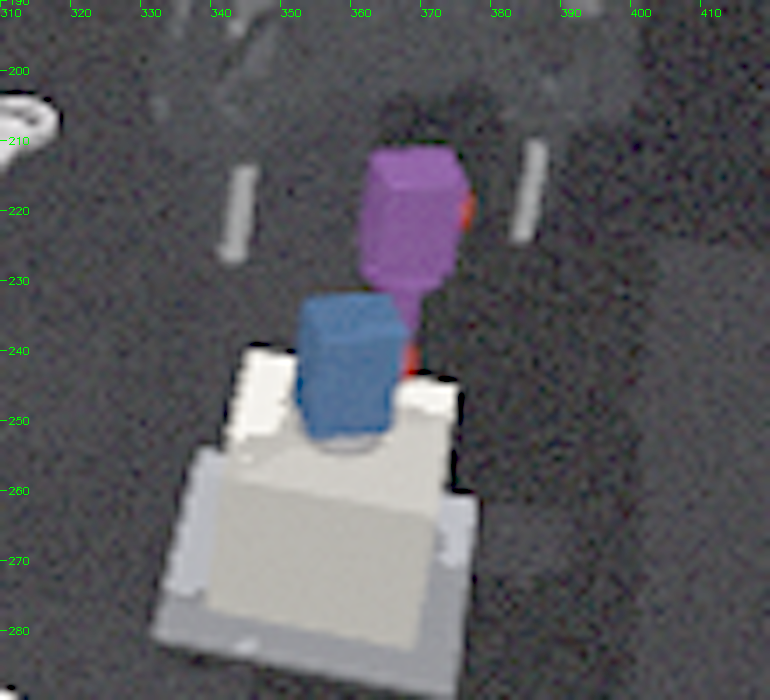

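Emit:
play_rows(motion=[0,0,0.7,0,0,0,1,0,0,0.7,0,0,0,1,0,0,0.6,0,0,0,1,0,0,0,0,0,0,1])

```text
t: 12.58
tcp_pos: [620.5, 234.2, 49.5]
tcp_rot: [-1.296, -2.86, 0.002]
force: [-1.0, -0.0, -0.1]
finger_gap: 85.1
```

Run:
```python
from h import *
from rig import env
np.set_printoptions(precision=1,suppress=True)
im=avg('scene',2); crop(im,310,190,110,100,7,'pics/m.png',0.5)
im=avg('top',1);crop(im,150,180,90,90,7,'pics/m1.png',0.5)
s=env.sense();p=s['tcp_pos'];print(p,s['finger_gap'],s['force'])
```

```text
[622.5 234.9  52.5] 85.70680817965662 [ 0.2 -0.2  0.4]
```

View pics/m.png

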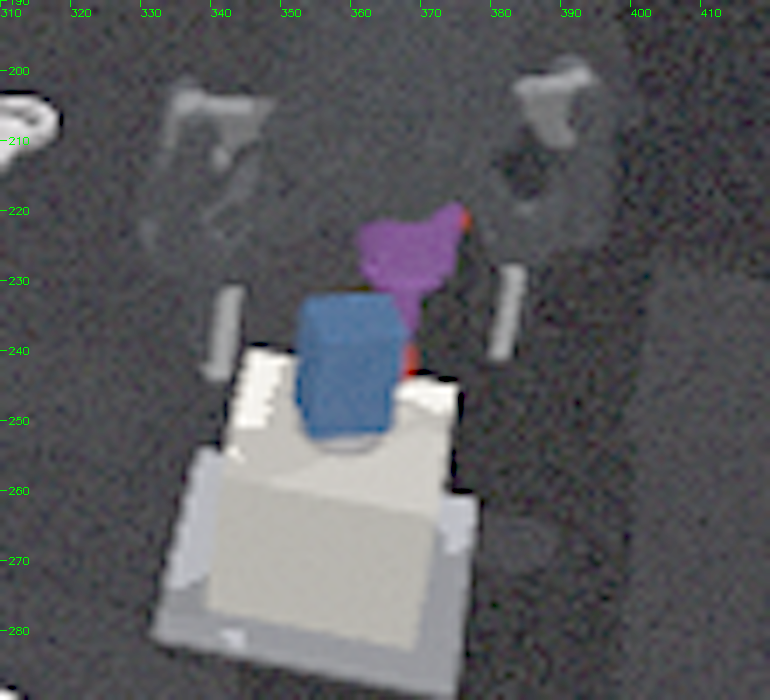

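View pics/m1.png

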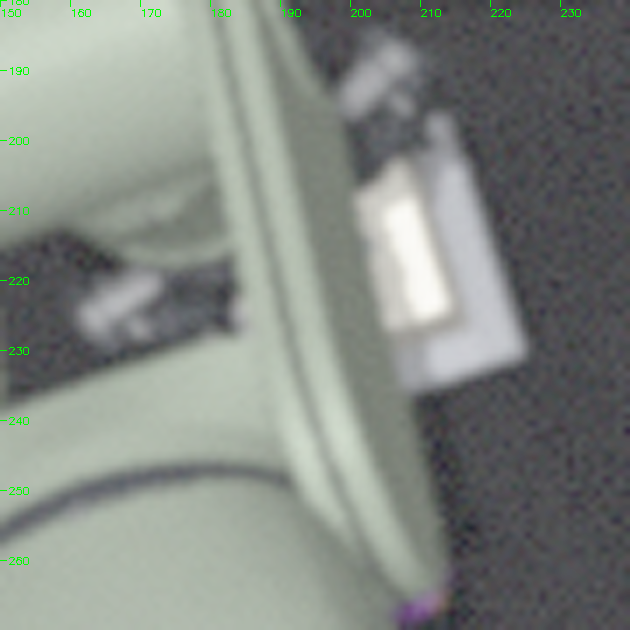

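Run:
```python
from h import *
np.set_printoptions(precision=1,suppress=True)
for z in(65,74,80,87,93,100): print(z,proj('scene',[[622,234.5,z],[622+8.3,234.5+7.3,z]]).ravel())
```

```text
65 [357.5 251.  358.9 254. ]
74 [358.  248.  359.4 251. ]
80 [358.3 246.  359.7 249. ]
87 [358.7 243.7 360.1 246.6]
93 [359.  241.6 360.4 244.6]
100 [359.3 239.2 360.7 242.2]
```

Emit:
play_rows(motion=[0,0,0.2,0,0,0,1,0,0,0,0,0,0,0.45,0,0,0,0,0,0,0.45,0,0,0,0,0,0,0.45,0,0,0,0,0,0,0.45,0,0,0,0,0,0,0.45], squeeze=50)

```text
t: 13.23
tcp_pos: [620.9, 234.5, 45.4]
tcp_rot: [-1.296, -2.861, -0.001]
force: [-1.1, 0.9, 0.2]
finger_gap: 38.1
```

Run:
```python
from h import *
from rig import env
np.set_printoptions(precision=1,suppress=True)
im=avg('scene',2); crop(im,310,190,110,100,7,'pics/n.png',0.5)
s=env.sense();p=s['tcp_pos'];print(p,s['finger_gap'],s['force'])
```

```text
[620.9 234.5  45.3] 38.54751190585105 [0.2 0.1 1.8]
```

View pics/n.png

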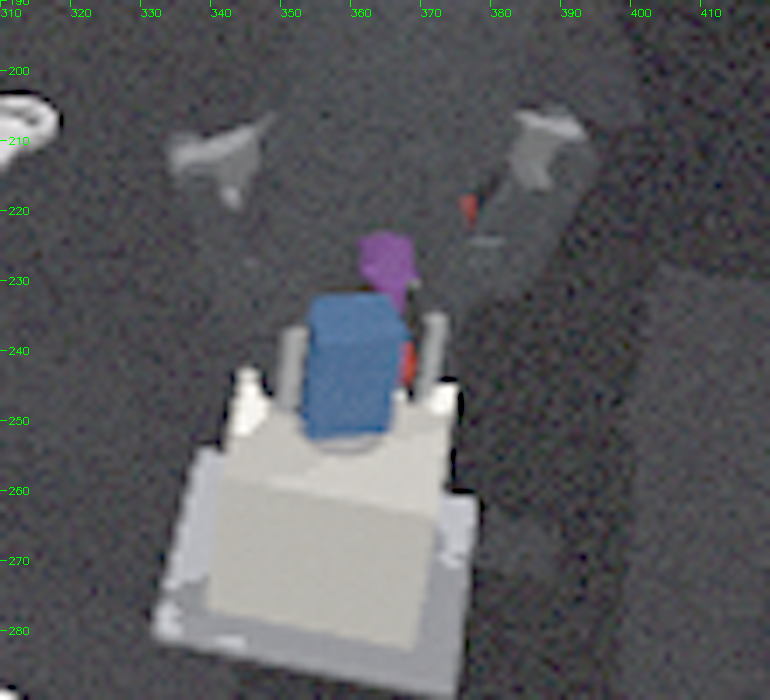

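The pads now straddle the blue head at rows 234–248, with the button at row 241, so the height is right. Closing.

Emit:
play_rows(motion=[0,0,0,0,0,0,0,0,0,0,0,0,0,0,0,0,0,0,0,0,0,0,0,0,0,0,0,0], squeeze=50)

```text
t: 13.67
tcp_pos: [621.8, 234.1, 45.8]
tcp_rot: [1.296, 2.86, 0.001]
force: [1.2, -2.0, 4.9]
finger_gap: 29.7
```

Emit:
play_rows(motion=[0,0,-0.5,0,0,0,0,0,0,-1,0,0,0,0,0,0,-1,0,0,0,0,0,0,-0.5,0,0,0,0,0,0,0,0,0,0,0])

```text
t: 14.08
tcp_pos: [622.3, 235.1, 122.7]
tcp_rot: [1.295, 2.859, 0.006]
force: [0.5, -0.1, -1.4]
finger_gap: 29.7
```

Run:
```python
from h import *
from rig import env
np.set_printoptions(precision=1,suppress=True)
im=avg('scene',3); crop(im,310,170,110,110,7,'pics/o.png',0.5)
s=env.sense();p=s['tcp_pos'];print(p,s['finger_gap'],s['force'],s['tcp_rot'])
```

```text
[619.7 234.  118.2] 29.42896139977828 [ 0.4  0.7 -2. ] [-1.3 -2.9  0. ]
```

View pics/o.png

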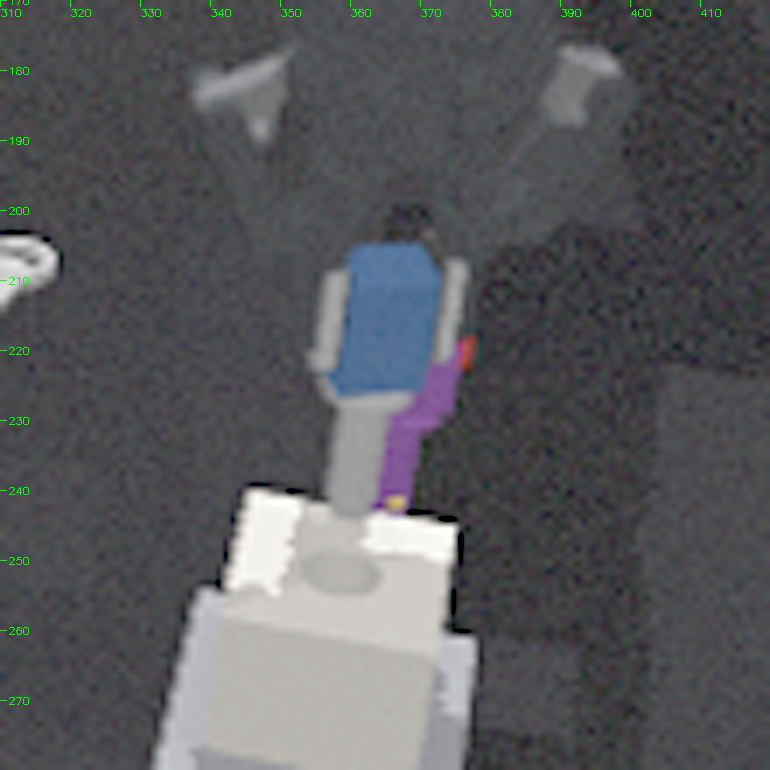

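Run:
```python
from h import *
np.set_printoptions(precision=1,suppress=True)
for d in(-49,-43,0,5,48): print(d,proj('scene',[[619.7,234,137.7+d]]))
```

```text
-49 [[359.  242.5]]
-43 [[359.3 240.5]]
0 [[361.5 225.4]]
5 [[361.8 223.6]]
48 [[364.2 207.6]]
```

Emit:
play_rows(motion=[0,0,-0.4,0,0,1,0,0,0,-0.4,0,0,1,0,0,0,-0.4,0,0,1,0,0,0,0,0,0,1,0,0,0,0,0,0,1,0,0,0,0,0,0,1,0,0,0,0,0,0,1,0,0,0,0,0,0,1,0,-0.5,-0.1,0,0,0,0,0,-0.8,-0.1,0,0,0,0,0,-0.9,-0.1,0,0,0,0,0,-0.9,-0.1,0,0,0,0,0])

```text
t: 15.23
tcp_pos: [611.3, 154.9, 148.3]
tcp_rot: [-2.192, -2.248, 0.005]
force: [0.3, 0.7, -2.1]
finger_gap: 29.0
```

Emit:
play_rows(motion=[-0.9,-0.1,0,0,0,0,0,-0.9,-0.1,0,0,0,0,0,-0.9,-0.1,0,0,0,0,0,-0.9,-0.1,0,0,0,0,0,-0.9,-0.1,0,0,0,0,0,-0.9,-0.1,0,0,0,0,0,-0.9,-0.1,0,0,0,0,0,-0.9,-0.1,0,0,0,0,0,-0.9,-0.1,0,0,0,0,0,-0.9,-0.1,0,0,0,0,0,-0.9,-0.1,0,0,0,0,0,-0.9,-0.1,0,0,0,0,0])

```text
t: 16.23
tcp_pos: [586.8, -115.6, 148.6]
tcp_rot: [-2.192, -2.246, 0.003]
force: [-0.3, 0.4, -1.9]
finger_gap: 29.5
```

Emit:
play_rows(motion=[-0.9,-0.1,0,0,0,0,0,-0.9,-0.1,0,0,0,0,0,-0.9,-0.1,0,0,0,0,0,-0.7,-0.1,0,0,0,0,0,-0.5,0,0,0,0,0,0,0,0,0,0,0,0,0])

```text
t: 16.73
tcp_pos: [579.7, -214.3, 148.9]
tcp_rot: [-2.198, -2.243, 0.002]
force: [1.2, 0.5, -2.2]
finger_gap: 29.3
```

Run:
```python
from h import *
from rig import env
np.set_printoptions(precision=2,suppress=True)
s=env.sense();p=s['tcp_pos'];print(p,s['finger_gap'],s['force']);print(cv2.Rodrigues(s['tcp_rot'])[0],s['qpos'])
```

```text
[ 579.69 -214.29  148.91] 29.340672096502562 [ 1.17  0.46 -2.21]
[[-0.02  1.   -0.  ]
 [ 1.    0.02 -0.  ]
 [-0.   -0.   -1.  ]] [-0.37  0.42  1.54 -0.    1.19 -1.96]
```

Emit:
play_rows(motion=[-0.65,0.03,0.7,0,0,0,0,-0.65,0,0.7,0,0,0,0,0,0,0,0,0,0,0,0,0,0,0,0,0,0])

```text
t: 17.07
tcp_pos: [581.2, -243.4, 113.5]
tcp_rot: [-2.194, -2.243, 0.001]
force: [0.7, -0.5, -2.7]
finger_gap: 29.2
```

Run:
```python
from h import *
from rig import env
np.set_printoptions(precision=2,suppress=True)
im=avg('scene',4); crop(im,180,120,80,90,8,'pics/p.png',0.6)
im=avg('top',4);crop(im,350,200,80,80,8,'pics/p1.png',0.5)
s=env.sense();p=s['tcp_pos'];print(p,s['finger_gap'],s['force'])
for d in(-49,-43,0): print(proj('scene',[p+[0,0,19.5+d]]),proj('top',[p+[0,0,19.5+d]]))
print(proj('scene',[[581,-246.5,72]]),proj('top',[[581,-246.5,72]]))
```

```text
[ 582.62 -243.74  115.81] 29.57198269260606 [ 0.17  0.71 -1.57]
[[216.45 180.22]] [[387.74 227.28]]
[[216.27 178.45]] [[388.32 226.99]]
[[214.98 165.45]] [[392.71 224.83]]
[[216.54 183.92]] [[387.5  228.59]]
```

View pics/p.png

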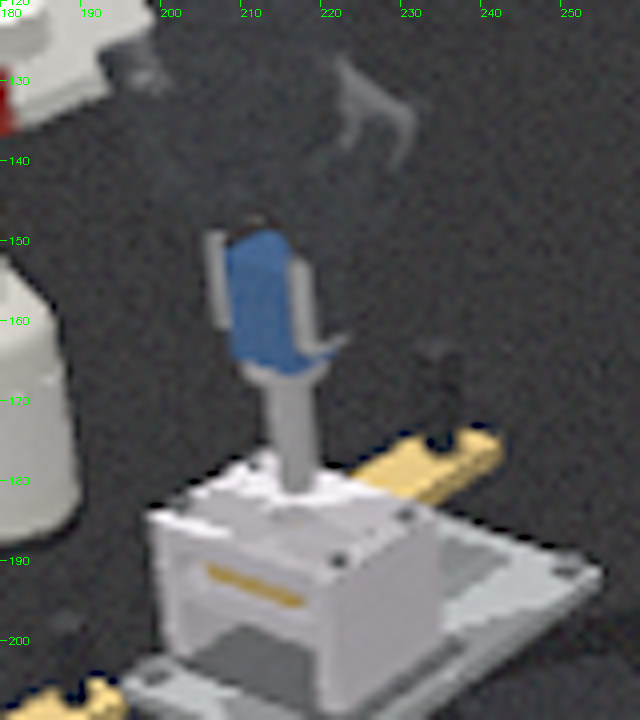

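View pics/p1.png

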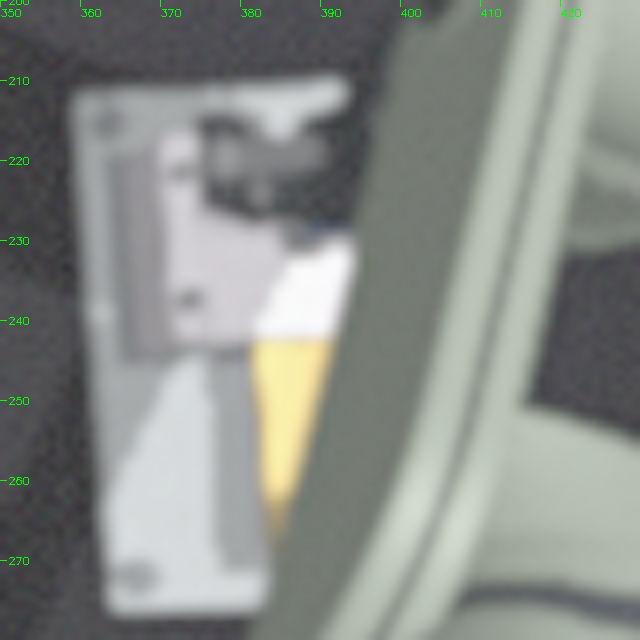

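Run:
```python
from h import *
from rig import env
np.set_printoptions(precision=2,suppress=True)
im=avg('scene',6); cv2.imwrite('pics/q_raw.png',im); crop(im,200,143,40,48,12,'pics/q.png',0.7)
s=env.sense();p=s['tcp_pos'];print(p)
v=im.astype(float)
for r in(168,170,172,174,176,178,180): print(r,v[r,208:226].sum(1).astype(int))
for d in(-49,-43,-24,0,5,28,48): print(d,proj('scene',[p+[0,0,19.5+d]]))
R=cv2.Rodrigues(s['tcp_rot'])[0]
for h in (5,48):print([proj('scene',[p+R[:,0]*a+R[:,1]*b+[0,0,19.5+h]])[0] for a in(-15,15) for b in(-12,12)])
```

```text
[ 582.27 -244.15  115.16]
168 [ 71  57  65  72 120 221 295 288 288 261 172  61  62  77  75  73  69  67]
170 [ 76  64  67  55 103 224 311 306 294 281 224  48  66  66  69  60  71  66]
172 [ 69  71  66  62  82 203 313 305 292 286 232  77  66  65  60  74  66  66]
174 [ 73  66  63  60  47 175 311 294 297 288 240  94  57  60  68  73  61  66]
176 [ 66  55  71 104 242 357 244 301 297 290 250 130  46  68  66  65  65  72]
178 [200 526 639 185 364 527 425 289 300 288 299 308 152  12  31  28  86 280]
180 [699 667 585 682 682 684 598 260 277 259 349 578 682 679 676 688 706 624]
-49 [[216.44 180.32]]
-43 [[216.27 178.55]]
-24 [[215.71 172.89]]
0 [[214.98 165.57]]
5 [[214.83 164.03]]
28 [[214.11 156.82]]
48 [[213.47 150.42]]
[array([213.67, 161.24]), array([208.15, 164.29]), array([221.48, 163.77]), array([216.02, 166.9 ])]
[array([212.31, 147.75]), array([206.65, 150.66]), array([220.28, 150.17]), array([214.67, 153.15])]
```

View pics/q.png

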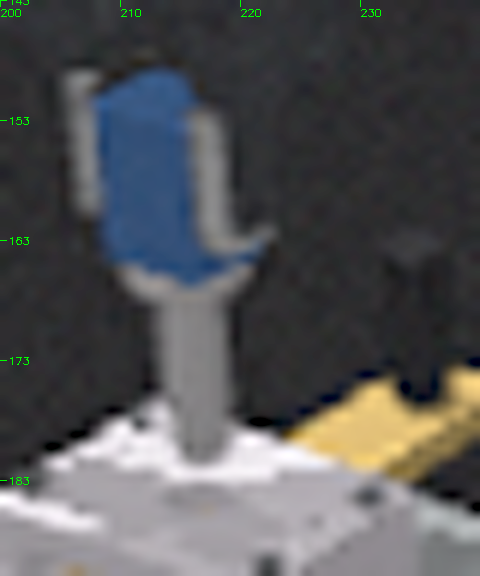

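Run:
```python
from h import *
np.set_printoptions(precision=2,suppress=True)
im=cv2.imread('pics/s_avg.png').astype(float).sum(2)
print(im[180:190,209:225].astype(int))
def cen(w,u0,v0):
    w=np.clip(w,0,None); V,U=np.mgrid[0:w.shape[0],0:w.shape[1]]; return u0+(w*U).sum()/w.sum(), v0+(w*V).sum()/w.sum()
w=im[180:190,209:225]; sc=cen(w.max()*0.97-w if 0 else np.where(w<690,700-w,0),209,180); print('scene hole',sc)
```

```text
[[688 628 707 704 699 700 697 695 697 696 696 703 706 708 708 698]
 [702 698 701 704 701 700 702 703 702 697 695 692 690 691 694 694]
 [703 701 700 701 705 713 713 695 703 704 699 694 688 690 690 689]
 [703 701 698 701 697 641 465 375 390 426 578 684 688 687 689 686]
 [698 701 702 699 620 362 330 336 347 333 443 659 698 693 687 688]
 [695 695 694 699 685 560 416 423 451 557 651 696 695 695 691 692]
 [697 692 695 691 694 696 699 704 704 703 693 688 687 688 691 691]
 [710 701 697 692 691 689 689 689 692 691 696 697 692 691 691 691]
 [537 682 712 706 698 691 690 685 682 684 685 694 702 683 655 720]
 [360 405 540 657 675 706 699 691 687 687 688 659 452 323 522 737]]
scene hole (np.float64(216.15705679862307), np.float64(185.36402753872633))
```

Run:
```python
from h import *
np.set_printoptions(precision=2,suppress=True)
im=cv2.imread('pics/s_avg.png').astype(float).sum(2); w=np.clip(690-im[183:186,212:222],0,None); V,U=np.mgrid[0:3,0:10]
a=(212+(w*U).sum()/w.sum(),183+(w*V).sum()/w.sum()); print(a,atz('scene',*a,72))
j=cv2.imread('pics/j1.png').astype(float).sum(2)[180:285,240:370]; w=np.clip(600-j,0,None); V,U=np.mgrid[0:j.shape[0],0:j.shape[1]]
b=((240+(w*U).sum()/w.sum()+.5)/8-.5+350,(180+(w*V).sum()/w.sum()+.5)/8-.5+200); print(b,atz('top',*b,72)); print(tri(a,b))
```

```text
(np.float64(216.36943820224718), np.float64(183.95820224719102)) [ 581.48 -246.76   72.  ]
(np.float64(387.4940727000161), np.float64(228.654623494973)) [ 580.83 -246.48   72.  ]
[ 581.03 -246.76   71.71]
```

Emit:
play_rows(motion=[-0.1,-0.05,0.2,0,0,0,0,0,0,0.2,0,0,0,0,0,0,0,0,0,0,0,0,0,0,0,0,0,0])

```text
t: 18.1
tcp_pos: [580.6, -246.6, 104.3]
tcp_rot: [-2.196, -2.244, 0.001]
force: [0.6, 0.3, -2.1]
finger_gap: 29.7
```

Run:
```python
from rig import env
s=env.sense();print(s['tcp_pos'],s['force'],s['finger_gap'])
```

```text
[ 580.5923222  -246.60258578  104.32035162] [ 0.55111999  0.28163693 -2.08048233] 29.6854397172588
```

Emit:
play_rows(motion=[0,0.02,0.06,0,0,0,0,0,0,0.04,0,0,0,0])

```text
t: 18.27
tcp_pos: [581.8, -246.7, 102.6]
tcp_rot: [2.197, 2.246, 0.0]
force: [0.6, -1.2, -2.7]
finger_gap: 29.7
```

Emit:
play_rows(motion=[0,0,0.04,0,0,0,0,0,0,0.04,0,0,0,0])

```text
t: 18.43
tcp_pos: [581.6, -246.7, 100.6]
tcp_rot: [2.197, 2.246, 0.0]
force: [-0.2, 0.6, -2.5]
finger_gap: 29.6
```

Emit:
play_rows(motion=[0,0,0.04,0,0,0,0,0,0,0.04,0,0,0,0])

```text
t: 18.6
tcp_pos: [581.6, -246.6, 98.6]
tcp_rot: [-2.197, -2.246, -0.0]
force: [0.2, -0.0, -1.9]
finger_gap: 29.4
```

Emit:
play_rows(motion=[0,0,0.04,0,0,0,0,0,0,0.04,0,0,0,0])

```text
t: 18.77
tcp_pos: [581.6, -246.7, 96.5]
tcp_rot: [-2.197, -2.246, -0.0]
force: [0.3, 0.7, -2.2]
finger_gap: 29.3
```

Emit:
play_rows(motion=[0,0,0.04,0,0,0,0,0,0,0.04,0,0,0,0])

```text
t: 18.93
tcp_pos: [581.6, -246.7, 94.5]
tcp_rot: [-2.197, -2.246, -0.0]
force: [-0.9, 0.7, -2.2]
finger_gap: 29.5
```

Emit:
play_rows(motion=[0,0,0.04,0,0,0,0,0,0,0.04,0,0,0,0])

```text
t: 19.1
tcp_pos: [581.6, -246.7, 92.5]
tcp_rot: [-2.197, -2.246, -0.0]
force: [0.3, -0.9, -2.1]
finger_gap: 29.7
```

Emit:
play_rows(motion=[0,0,0.04,0,0,0,0,0,0,0.04,0,0,0,0])

```text
t: 19.27
tcp_pos: [581.6, -246.7, 90.5]
tcp_rot: [-2.197, -2.246, 0.0]
force: [0.2, 0.3, -2.6]
finger_gap: 29.4
```

Emit:
play_rows(motion=[0,0,0.04,0,0,0,0,0,0,0.04,0,0,0,0,0,0,0.04,0,0,0,0])

```text
t: 19.52
tcp_pos: [581.6, -246.7, 87.5]
tcp_rot: [-2.197, -2.246, -0.0]
force: [-0.4, -0.5, -3.1]
finger_gap: 29.5
```

Emit:
play_rows(motion=[0,0,0.04,0,0,0,0,0,0,0.04,0,0,0,0,0,0,0.04,0,0,0,0])

```text
t: 19.77
tcp_pos: [581.6, -246.7, 84.5]
tcp_rot: [-2.197, -2.246, 0.0]
force: [-1.0, 0.8, -2.3]
finger_gap: 29.6
```

Emit:
play_rows(motion=[0,0,0.04,0,0,0,0,0,0,0.04,0,0,0,0,0,0,0.04,0,0,0,0])

```text
t: 20.02
tcp_pos: [581.6, -246.7, 81.6]
tcp_rot: [2.197, 2.246, -0.0]
force: [-0.3, -0.2, -1.9]
finger_gap: 29.7
```

Emit:
play_rows(motion=[0,0,0.04,0,0,0,0,0,0,0.04,0,0,0,0])

```text
t: 20.18
tcp_pos: [581.6, -246.7, 79.5]
tcp_rot: [-2.197, -2.246, -0.0]
force: [-0.6, -1.0, -2.1]
finger_gap: 29.3
```

Emit:
play_rows(motion=[0,0,0.04,0,0,0,0,0,0,0.04,0,0,0,0])

```text
t: 20.35
tcp_pos: [581.6, -246.7, 77.6]
tcp_rot: [2.197, 2.246, 0.0]
force: [-0.0, 0.4, -2.2]
finger_gap: 29.7
```

Run:
```python
from h import *
im=avg('scene',3); crop(im,185,130,65,80,9,'pics/r.png',0.6)
```

```text
(no output)
```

View pics/r.png

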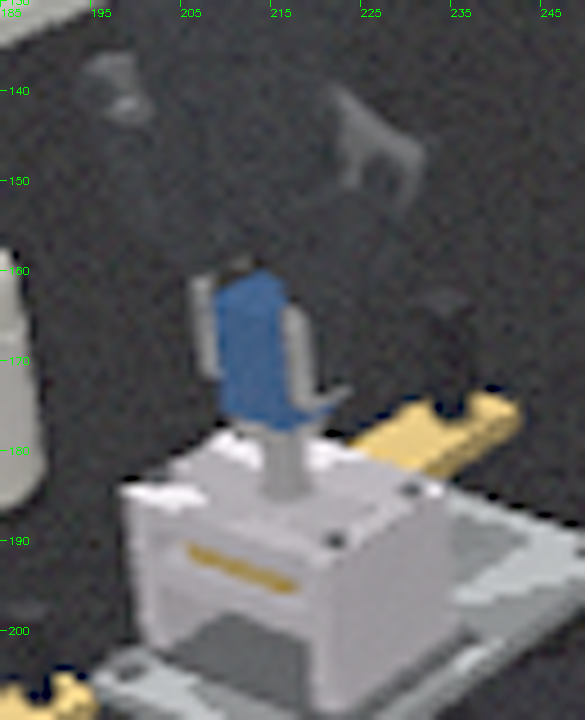

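The shank enters the clevis hole at scene (216,185), with no force change apart from the pin's weight. Continuing down.

Emit:
play_rows(motion=[0,0,0.04,0,0,0,0,0,0,0.04,0,0,0,0])

```text
t: 20.67
tcp_pos: [581.6, -246.7, 75.7]
tcp_rot: [2.197, 2.246, 0.0]
force: [-1.0, 0.3, -2.0]
finger_gap: 29.3
```

Emit:
play_rows(motion=[0,0,0.04,0,0,0,0,0,0,0.04,0,0,0,0])

```text
t: 20.83
tcp_pos: [581.6, -246.7, 73.6]
tcp_rot: [2.197, 2.246, 0.0]
force: [0.1, -0.3, -1.5]
finger_gap: 29.4
```

Emit:
play_rows(motion=[0,0,0.04,0,0,0,0,0,0,0.04,0,0,0,0,0,0,0.04,0,0,0,0])

```text
t: 21.08
tcp_pos: [581.6, -246.7, 70.5]
tcp_rot: [-2.197, -2.246, -0.0]
force: [-0.4, -0.8, -1.5]
finger_gap: 30.0
```

Emit:
play_rows(motion=[0,0,0.04,0,0,0,0,0,0,0.04,0,0,0,0,0,0,0.04,0,0,0,0])

```text
t: 21.33
tcp_pos: [581.6, -246.7, 67.5]
tcp_rot: [-2.197, -2.246, -0.0]
force: [-0.5, -0.5, -0.5]
finger_gap: 29.3
```

Emit:
play_rows(motion=[0,0,0.04,0,0,0,0,0,0,0.04,0,0,0,0,0,0,0.04,0,0,0,0])

```text
t: 21.58
tcp_pos: [581.6, -246.7, 64.5]
tcp_rot: [-2.197, -2.246, 0.0]
force: [0.1, -0.1, -0.4]
finger_gap: 29.5
```

Emit:
play_rows(motion=[0,0,0.04,0,0,0,0,0,0,0.04,0,0,0,0,0,0,0.04,0,0,0,0])

```text
t: 21.83
tcp_pos: [581.6, -246.7, 61.5]
tcp_rot: [-2.197, -2.246, -0.0]
force: [-0.8, -0.4, -1.3]
finger_gap: 29.3
```

Emit:
play_rows(motion=[0,0,0.04,0,0,0,0,0,0,0.04,0,0,0,0])

```text
t: 22.0
tcp_pos: [581.6, -246.8, 59.6]
tcp_rot: [2.197, 2.246, -0.0]
force: [-1.0, -2.1, -0.2]
finger_gap: 29.4
```

Emit:
play_rows(motion=[0,0,0.04,0,0,0,0,0,0,0.04,0,0,0,0])

```text
t: 22.17
tcp_pos: [581.6, -246.7, 57.6]
tcp_rot: [2.197, 2.246, 0.0]
force: [-1.5, -1.6, -0.8]
finger_gap: 29.3
```

Emit:
play_rows(motion=[0,0,0.04,0,0,0,0,0,0,0.04,0,0,0,0])

```text
t: 22.33
tcp_pos: [581.6, -246.7, 55.5]
tcp_rot: [-2.197, -2.246, -0.0]
force: [-1.7, -1.5, -1.5]
finger_gap: 29.8
```

Emit:
play_rows(motion=[0,0,0.04,0,0,0,0,0,0,0.02,0,0,0,0])

```text
t: 22.5
tcp_pos: [581.5, -246.7, 54.0]
tcp_rot: [-2.197, -2.246, 0.0]
force: [-1.1, -1.3, -1.0]
finger_gap: 29.6
```

Emit:
play_rows(motion=[0,0,0.03,0,0,0,0])

```text
t: 22.58
tcp_pos: [581.6, -246.8, 53.4]
tcp_rot: [2.197, 2.246, -0.0]
force: [-0.7, -2.6, -0.6]
finger_gap: 29.0
```

Emit:
play_rows(motion=[0,0,0.02,0,0,0,0,0,0,0,0,0,0,0])

```text
t: 22.75
tcp_pos: [581.6, -246.7, 52.9]
tcp_rot: [2.197, 2.246, -0.0]
force: [-1.3, -2.0, -0.2]
finger_gap: 29.4
```

Near flush by dead reckoning. Continue in 0.5 mm steps until the collar is felt.

Emit:
play_rows(motion=[0,0,0.02,0,0,0,0])

```text
t: 22.83
tcp_pos: [581.6, -246.7, 52.8]
tcp_rot: [2.197, 2.246, 0.0]
force: [-2.7, -1.1, 3.5]
finger_gap: 29.2
```

Emit:
play_rows(motion=[0,0,0.02,0,0,0,0])

```text
t: 22.92
tcp_pos: [581.6, -246.8, 52.8]
tcp_rot: [2.197, 2.246, 0.0]
force: [-3.5, -0.7, 7.4]
finger_gap: 28.9
```

Emit:
play_rows(motion=[0,0,0.02,0,0,0,0])

```text
t: 23.0
tcp_pos: [581.7, -246.7, 52.8]
tcp_rot: [2.196, 2.245, 0.0]
force: [-4.2, -1.5, 9.0]
finger_gap: 29.3
```

Run:
```python
from h import *
from rig import env
im=avg('scene',3); crop(im,185,130,65,80,9,'pics/s.png',0.6)
s=env.sense();print(s['tcp_pos'],s['force'])
```

```text
[ 581.66068203 -246.76233523   52.79971924] [-4.0955232  -0.35520293  7.12055645]
```

View pics/s.png

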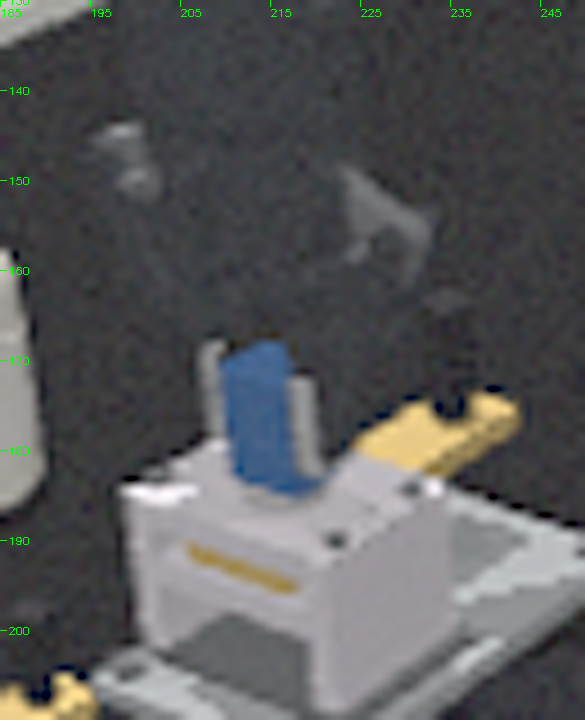

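The collar is seated: 7–9 N contact at the expected height, and the picture shows it flush. Release and retreat.

Emit:
play_rows(motion=[0,0,0,0,0,0,0.7,0,0,0,0,0,0,0.7,0,0,0,0,0,0,0.7,0,0,0,0,0,0,0.7,0,0,0,0,0,0,0.7,0,0,0,0,0,0,0.7])

```text
t: 23.65
tcp_pos: [581.7, -246.6, 51.2]
tcp_rot: [-2.197, -2.246, -0.0]
force: [0.4, 1.1, 0.2]
finger_gap: 59.7
```

Emit:
play_rows(motion=[0,0,-0.3,0,0,0,0.7,0,0,-0.6,0,0,0,0.7,0,0,-1,0,0,0,0.7,0,0,-1,0,0,0,0.7,0,0,-1,0,0,0,0.7,0,0,-1,0,0,0,0.7,0,-1,0,0,0,0,0.7,0,-1,0,0,0,0,0.7,1,-1,0,0,0,0,0.7,1,-1,0,0,0,0,0.7,1,-1,0,0,0,0,0.7,0,0,0,0,0,0,0.7])

```text
t: 24.65
tcp_pos: [449.2, -170.5, 174.0]
tcp_rot: [-2.192, -2.243, 0.002]
force: [-0.2, 1.1, -0.7]
finger_gap: 59.6
```

Run:
```python
from h import *
from rig import env
np.set_printoptions(precision=1,suppress=True)
im=avg('scene',4); cv2.imwrite('pics/t_s.png',im); crop(im,185,140,75,75,8,'pics/t.png',0.6)
im=avg('top',4); cv2.imwrite('pics/t_t.png',im);crop(im,350,200,80,80,8,'pics/t1.png',0.6)
s=env.sense();print(s['tcp_pos'],s['force'],s['finger_gap'])
for h in(0,5,28,48): print(h,proj('scene',[[581.3,-246.6,72+h]]),proj('top',[[581.3,-246.6,72+h]]))
```

```text
[ 455.8 -175.1  173.7] [0.6 0.  0.4] 59.79342164362906
0 [[216.5 183.9]] [[387.5 228.5]]
5 [[216.3 182.5]] [[388.  228.2]]
28 [[215.6 175.7]] [[390.3 227.1]]
48 [[215.  169.7]] [[392.3 226.2]]
```

View pics/t.png

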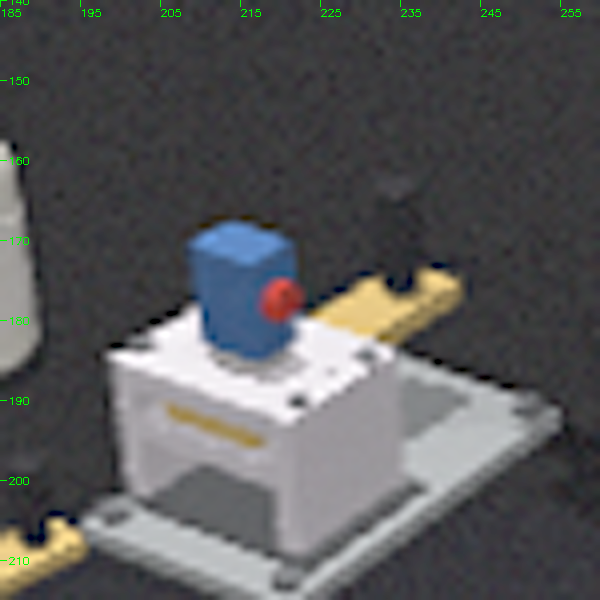

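View pics/t1.png

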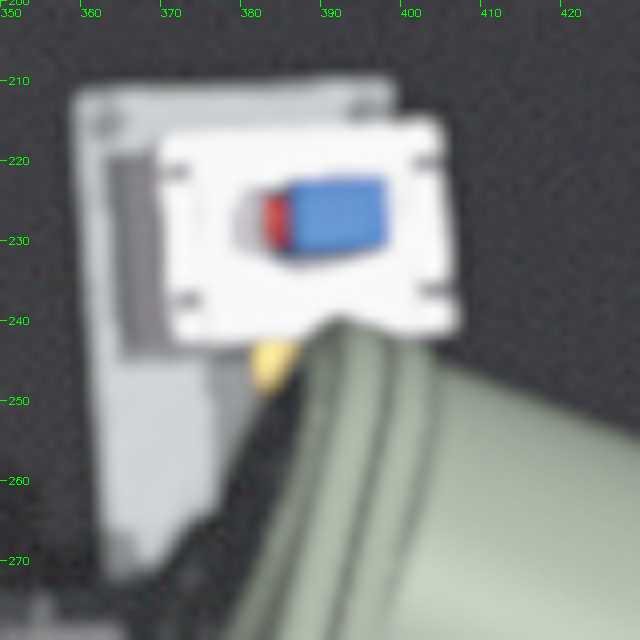

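View pics/t_s.png

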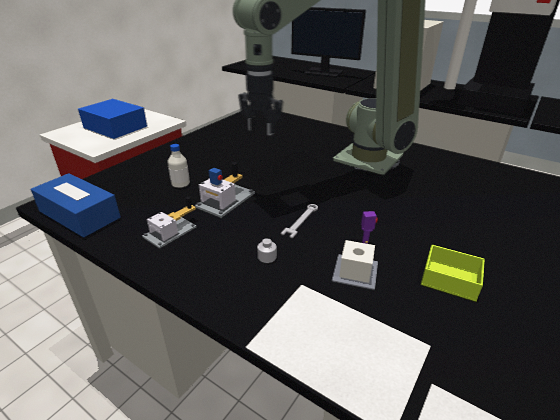

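The pin is upright in the clevis and the collar looks flush. The red button stands out at scene (218.5,177) and top (383,228). The post at (234,163) hasn't moved since home, the bystanders are in place, and the gripper is clear. Handing in.

Run:
```python
from rig import workorder
print(workorder.hand_in())
```

```text
the job is handed in; nothing more can be done
None
```

I pushed the drawbar home, put the blue pin through the clevis with its button squeezed in, and let go. The job was handed in at about 25 s of the 72 s allowed. No verdict was reported.

**Drawbar:** The stop showed as a jump from about 4 to 14 N, and the hole then looked dark all the way through from above. The first push, at a TCP height of 84 mm, passed over the post without touching it. The fingertips really sit about 25–30 mm above the reported TCP, which disagrees with the tool description. I checked this against the pictures, lowered the tool and pushed again.

**Pin:** With the button squeezed in, the fingers held the head at about 29.5 mm, which matches the 30 mm head. Going down through the clevis I felt only about 1–3 N of side force. The collar then met the top face at the expected height, and I pressed it to about 9 N.

**Last checks:** The final pictures show the pin upright, the collar flush and the red button out. The drawbar post is still in its home position and the bystanders are where they started. The gripper is clear of everything and the force reading is about zero. The views disagreed slightly on positions, by 0.7 mm for the clevis hole and up to about 5 mm for the pin in its stand.

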